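# Lay out the retained-sample set in its nests

### The job

Lay out the batch's sample set on the packing bench: put each of the four loose packs that lie among the nest plates (long carton, short carton, large jar, small jar; not the stock stacked at the edges) into the metal nest plate whose recess has its shape and size. Every pack must end down in its own recess, the cartons lying flat on the side they lie on now and the jars standing on their bases with the lid up, all let go and still. Do not tip a jar over on the way.

Things in the scene. Friction and masses are not known exactly. Their poses are not given: they have to be found in the camera images.
- long_carton: Long white medicine carton, 120 x 46 x 32 mm (length, width, height); faces plain white, with one grey-blue band around it near one end. Origin: centre of its underside; x along its length, y across its 46 mm width, z up. Either way round (half a turn about z) is equally good. Lies flat on the table at any yaw. 30 to 100 g, rigid, not fragile
- short_carton: Short white medicine carton, 72 x 46 x 32 mm (length, width, height); faces plain white, with one grey-blue band around it near one end. Origin: centre of its underside; x along its length, y across its 46 mm width, z up. Either way round (half a turn about z) is equally good. Lies flat on the table at any yaw. 30 to 100 g, rigid, not fragile
- large_jar: Large white tablet jar, 58 mm in diameter and 70 mm high; the straight body reaches up to 49 mm, the grey lid (56 mm across) is the top 18 mm and is fixed on. 75 to 155 g. Origin: centre of its underside, z up along the jar's axis. Stands upright on the table.
- small_jar: Small white ointment jar, 38 mm in diameter and 46 mm high; the straight body reaches up to 29 mm, the grey lid (36 mm across) is the top 14 mm and is fixed on. 25 to 60 g. Origin: centre of its underside, z up along the jar's axis. Stands upright on the table.
- long_nest: Fixed aluminium plate 156 x 86 mm, 8 mm thick, that does not move; all four plates have this same outline and differ only in the recess. Its recess is a long rectangle, 136 mm (along x) by 62 mm (along y), for the long carton. The recess is 4 mm deep with a dark rubber floor 4 mm above the table. Origin: centre of the plate's underside, on the table, straight below the recess's centre; x along the plate's 156 mm side, z up.
- short_nest: Fixed aluminium plate 156 x 86 mm, 8 mm thick, that does not move; all four plates have this same outline and differ only in the recess. Its recess is a short rectangle, 88 mm (along x) by 62 mm (along y), for the short carton. The recess is 4 mm deep with a dark rubber floor 4 mm above the table. Origin: centre of the plate's underside, on the table, straight below the recess's centre; x along the plate's 156 mm side, z up.
- large_round_nest: Fixed aluminium plate 156 x 86 mm, 8 mm thick, that does not move; all four plates have this same outline and differ only in the recess. Its recess is a large circle, 74 mm in diameter, for the large jar. The recess is 4 mm deep with a dark rubber floor 4 mm above the table. Origin: centre of the plate's underside, on the table, straight below the recess's centre; x along the plate's 156 mm side, z up.
- small_round_nest: Fixed aluminium plate 156 x 86 mm, 8 mm thick, that does not move; all four plates have this same outline and differ only in the recess. Its recess is a small circle, 54 mm in diameter, for the small jar. The recess is 4 mm deep with a dark rubber floor 4 mm above the table. Origin: centre of the plate's underside, on the table, straight below the recess's centre; x along the plate's 156 mm side, z up.
Things that resemble listed ones, but are neither listed nor needed, are in the scene too. Leave any orange or yellow look-alike of the large_jar alone.

How it is judged:
By the outcome, as a careful person would: the job done as asked, in the order asked, and still so for the second after the job is handed in, with the robot touching nothing.
It also fails if it takes over 99 s, if anything falls off the work surface, if the arm or the gripper's body presses on something with over 40 N, if the wrist force passes 120 N, or if a joint passes its speed limit or range.

### The arm

A 7-joint arm with a two-finger parallel gripper is mounted at the origin on the work surface. World frame = base frame: x ahead of the robot, y to its left, z up, the work surface at z = 0. Lengths are in mm, angles in rad, forces in N, time in s.
With the tool pointing down it reaches from about 400 to 875 mm from the base axis. Payload 4.4 kg.
Tool frame: the origin (TCP) lies at the very end of the fingers, on their centre line; the grasp point (between the pads) lies 19 mm behind it (grip_depth is the distance from the TCP to the grasp point, in mm); z points along the fingers, y is the direction in which the jaws open and shut (so a half turn about z gives the same grasp; the last joint's range is limited). The gripper opens to 85 mm and grips with 20 to 120 N. Pads are 22 mm wide; open, the fingers measure 114 mm over their backs; the gripper's body (76 mm by 85 mm) begins 54 mm behind the grasp point. The pads swing forward as they close: fully open they stand 13 mm farther back than shut.
Start: joints at [-1.316, 0.628, 0.038, 1.517, -0.027, 0.996, -0.02], TCP at [204.938, 616.862, 231.313] pointing down, gripper open.
Joint ranges: [-3.06, 3.06], [-0.37, 2.12], [-1.25, 1.32], [0.18, 2.47], [-1.1, 4.24], [0.23, 1.98], [-2.94, 2.94]. Speed limits (rad/s): [2.57, 2.57, 3.14, 3.14, 3.14, 3.14, 3.14].

### API

Orientations are given as [roll, pitch, yaw] about the fixed x, y, z axes, in that order (R = Rz(yaw) Ry(pitch) Rx(roll)).
In Python, from cell import read_state, get_image, finish_job, recognise, outline_of, grip_depth gives the robot as it stands. The module is installed in compiled form; this text tells all that it offers.
- The arm moves only by the tool send_rows, never from a script. Its argument "rows" is a list of rows, each a list of 5 numbers: the gripper command: -1 is shut, 1 is fully open, values between are in proportion, then the shift along the tool's x, y, z in m, then the turn about the tool's z in rad. In form: [[claw, tx, ty, tz, roll], ...]. A call has 1 to 12 rows; each row shifts and turns the pose as measured when the row begins, along the tool's axes as they then stand; what a row does not reach is not made up. A row lasts 1/12 s, in which the tool goes at most 41.7 mm and 7.16 degrees, less where a joint would pass 70% of its speed; a pose out of reach is approached as far as the arm can. A call with a gripper value outside its range is refused whole. The fingers move at their own pace and stop on an object; the grip force is fixed at half the most. Time passes only in rows, so rows that do not move let the fingers close. It gives the time, the measured TCP pose, the force and the opening at its end, in the units of the state.
- read_state(): the state, without advancing time (a new reading comes with each control period).
- get_image(name): name is "side" or "top" or "wrist"; returns a dict with "image" (384x512x3 uint8, blue, green, red), "z_map" (384x512 float32, mm along the optical axis (not along the pixel's ray), 0 where there is no reading), "K" (3x3 intrinsics, pixels), "R" (3x3) and "t" (3): a world point X has camera coordinates R X + t; the wrist camera has in their place "tool_from_camera" (4x4, takes a point from camera to tool coordinates, whose origin is the TCP and whose axes are the flange's). Camera axes: x right, y down, z forward; pixel columns grow to the right and rows downward; lengths in mm; the calibration is good to about 2 mm. A picture is of the moment at which its call begins: read the wrist's pose just before it.
- finish_job(): hands the job in, once; it reports no verdict.
Trained networks look in a picture, given as the dict that the camera call returned (one of the last four; its "shot" number tells which), for a name from the list of things; names that differ only in an ending like _2 or _b are one class to them, and where a whole thing is asked for, a point or a joint stands for the part that bears it (a point fixed in the world has none). Each returns a list of dicts, best first, with "score" (0 to 1); they miss things now and then, are a little off and sometimes report something else, mostly with a low value. They report only what shows in the picture. A call takes as long as a camera call. They do not tell look-alikes from the thing itself.
- recognise(picture, query): "box" ([left, top, right, bottom] in pixels, round what is visible of it).
- outline_of(picture, query): "mask" (384x512 bool, what is visible of it) and "box" ([left, top, right, bottom] in pixels, round what is visible of it).
The state is a dict: "clock": time; "qpos": joint angles; "qd": joint speeds; "tau": joint torques, N m; "eef_pos": TCP position; "tool_rot": TCP orientation; "force": force on the tool from outside, world axes, zero at the start; "torque": the same for the moment, N m; "width": finger opening in mm.
Only numpy, scipy, OpenCV 4.12 (cv2) and the standard library are available. Lean on these libraries where they do the work, as an engineer would, in place of code of your own. Each camera call takes 0.05 s, during which the arm holds its last target.

## Working session

There is one attempt and no reset: what is moved stays moved. The work goes in short steps, Python scripts to look and compute and a tool call to move; the robot and the scene stay as the last step left them, time stands still between calls to the robot, and variables do not carry over. Pictures are saved under pics/ and viewed, and the job is handed in when it is done.

Besides the shell and the picture viewer there is one more tool, called after "Call:" as a command line: name --pt "numbers of a row" for each row, then --argument value for the rest. send_rows: Moves the arm, as the interface text tells. Its arguments: {"type":"object","properties":{"rows":{"type":"array"}},"required":["rows"]}

```bash
mkdir -p pics
cat > h.py <<'E'
import numpy as np,cv2
from cell import *
def pts(p):
    z=p["z_map"].astype(float);K=p["K"];v,u=np.mgrid[:384,:512]
    c=np.stack([(u-K[0,2])/K[0,0]*z,(v-K[1,2])/K[1,1]*z,z],-1)
    return (c-p["t"])@p["R"]   # R^T (c-t)
E
python3 - <<'E'
from h import *
s=read_state();print({k:np.round(v,3) for k,v in s.items()})
for n in("top","side"):
    p=get_image(n);cv2.imwrite(f"pics/{n}0.png",p["image"]);np.save(n+"0.npy",p,allow_pickle=True)
    print(n,p["K"].round(1).tolist(),p["R"].round(3).tolist(),p["t"])
    for q in "long_carton short_carton large_jar small_jar long_nest short_nest large_round_nest small_round_nest".split():
        print(q,[(np.round(d["box"]).astype(int).tolist(),round(d["score"],2)) for d in recognise(p,q)])
E
```

```text
{'clock': np.float64(0.0), 'qpos': array([-1.316,  0.629,  0.038,  1.518, -0.027,  0.996, -0.02 ]), 'qd': array([-0.   , -0.   ,  0.   , -0.   , -0.   , -0.001, -0.002]), 'tau': array([-0.0000e+00, -5.6340e+01,  1.2260e+00, -1.9344e+01,  1.1000e-02,
        1.0000e-02,  0.0000e+00]), 'eef_pos': array([204.749, 616.253, 230.4  ]), 'tool_rot': array([-3.14 ,  0.   ,  2.821]), 'force': array([0.2  , 0.82 , 0.766]), 'torque': array([ 0.032, -0.052,  0.015]), 'width': np.float64(85.467)}
top [[424.9, 0.0, 261.4], [0.0, 424.9, 192.5], [0.0, 0.0, 1.0]] [[0.016, -1.0, -0.001], [-0.986, -0.015, -0.168], [0.168, 0.003, -0.986]] [ -36.36161736  520.3709771  1116.74033691]
long_carton []
short_carton [([189, 125, 219, 152], 0.81)]
large_jar [([368, 156, 393, 181], 0.73), ([395, 180, 427, 206], 0.61), ([411, 141, 440, 168], 0.58)]
small_jar [([283, 199, 294, 216], 0.43)]
long_nest [([341, 217, 376, 275], 0.64), ([116, 237, 168, 262], 0.27), ([282, 200, 293, 214], 0.2)]
short_nest [([89, 173, 128, 229], 0.91)]
large_round_nest [([290, 117, 322, 171], 0.71)]
small_round_nest [([195, 191, 232, 254], 0.66)]
side [[491.4, 0.0, 243.7], [0.0, 491.4, 195.7], [0.0, 0.0, 1.0]] [[0.998, -0.065, -0.016], [-0.055, -0.656, -0.753], [0.039, 0.752, -0.658]] [-508.76205637   57.57444542 1374.14792239]
long_carton [([181, 132, 203, 160], 0.8)]
short_carton [([283, 158, 305, 180], 0.9)]
large_jar [([278, 277, 304, 319], 0.97), ([252, 312, 279, 358], 0.8), ([308, 324, 331, 362], 0.72), ([165, 275, 230, 310], 0.62)]
small_jar [([224, 217, 239, 236], 0.62)]
long_nest [([164, 272, 231, 310], 0.67)]
short_nest [([208, 115, 258, 142], 0.9)]
large_round_nest []
small_round_nest [([192, 170, 249, 199], 0.7)]
```

Run:
```python
import cv2
a=cv2.imread("pics/top0.png");cv2.imwrite("pics/top0b.png",cv2.resize(a[90:300,70:460],(780,420),interpolation=cv2.INTER_CUBIC))
a=cv2.imread("pics/side0.png");cv2.imwrite("pics/side0b.png",cv2.resize(a[84:384,100:460],(720,600),interpolation=cv2.INTER_CUBIC))
```

```text
(no output)
```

View pics/top0b.png

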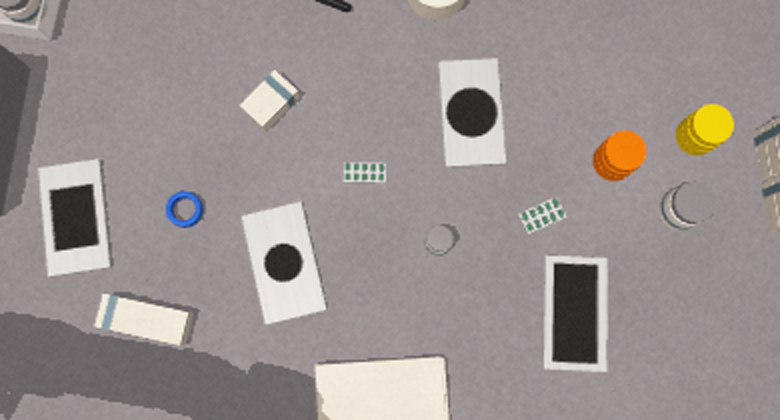

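View pics/side0b.png

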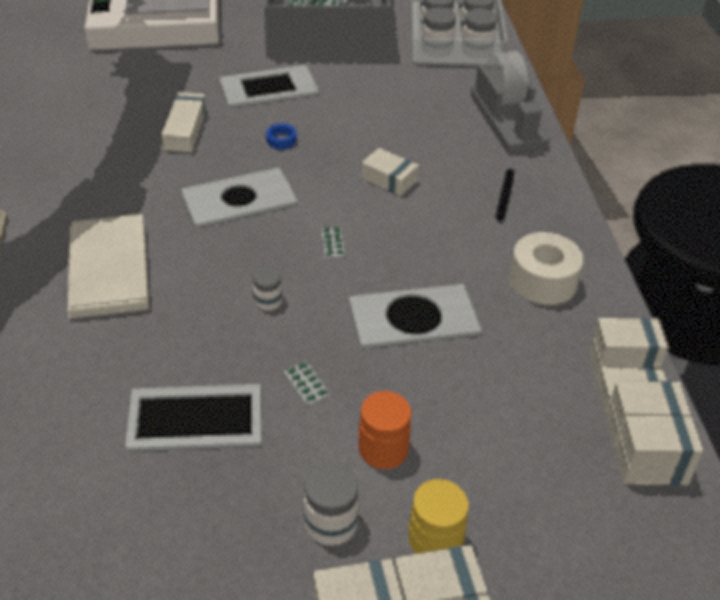

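View pics/top0.png

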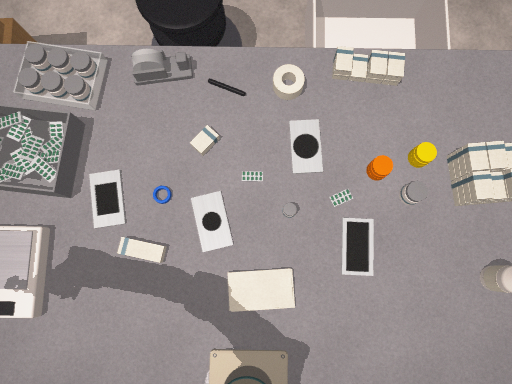

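The top view (512x384) shows:
- **Large jar candidates:** a grey lid at (413,192), orange at (380,167) and yellow at (424,154). I take the grey-lidded white one. The lids at the upper left and the jar at far right (500,278) are stock or clutter.
- **Small jar:** (290,209). The blue ring at (162,195) isn't it.
- **Long carton:** (142,250).
- **Short carton:** (204,139). The stacks at (370,65) and (480,170) are stock.
- **Nests:** short (107,198), small round (212,221), large round (306,146), long (358,246).

Next I'll measure them.

```bash
cat >> h.py <<'E'
def plane(p,u,v,h):
    K=p["K"];d=np.stack([(u-K[0,2])/K[0,0],(v-K[1,2])/K[1,1],np.ones_like(u,float)],-1)@p["R"]
    o=-p["R"].T@p["t"];s=(h-o[2])/d[...,2];return o+d*s[...,None]
E
python3 - <<'E'
from h import *
p=np.load("top0.npy",allow_pickle=True).item();X=pts(p);im=p["image"].astype(int)
Z=X[...,2];print("table z",np.median(Z[100:300,100:400]))
def rep(n,m):
    k,l,st,c=cv2.connectedComponentsWithStats(m.astype(np.uint8));i=1+np.argmax(st[1:,4]);m=l==i
    P=X[m];r=cv2.minAreaRect(P[:,:2].astype(np.float32));cc=cv2.minEnclosingCircle(P[:,:2].astype(np.float32))
    print(n,"n",m.sum(),"z",np.percentile(P[:,2],[5,50,95]).round(1),"rect",np.round(r[0],1),np.round(r[1],1),round(r[2],1),"circ",np.round(cc[0],1),round(cc[1],1),"mean",P[:,:2].mean(0).round(1))
def box(c,w):
    m=np.zeros((384,512),bool);m[c[1]-w:c[1]+w,c[0]-w:c[0]+w]=1;return m
for n,c,w,h in [("long_carton",(142,250),30,24),("short_carton",(204,139),22,24),("large_jar",(413,192),20,62),("small_jar",(290,209),14,40),("orange",(380,167),16,62),("yellow",(424,154),16,62),("ring",(162,195),15,6),("book",(262,290),40,8)]:
    rep(n,box(c,w)&(Z>h))
g=im.sum(-1)
for n,c in [("short_nest",(107,198)),("small_round",(212,221)),("large_round",(306,146)),("long_nest",(358,246))]:
    # colour: plate bright, recess dark; on plane
    b=box(c,36);v,u=np.nonzero(b)
    for nm,m,h in(("recess",b&(g<150),4),("plate",b&(g>530),8)):
        k,l,st,_=cv2.connectedComponentsWithStats(m.astype(np.uint8));i=1+np.argmax(st[1:,4]);v,u=np.nonzero(l==i)
        P=plane(p,u.astype(float),v.astype(float),h);r=cv2.minAreaRect(P[:,:2].astype(np.float32))
        print(n,nm,len(u),"rect",np.round(r[0],1),np.round(r[1],1),round(r[2],1),"zmap",np.median(Z[l==i]).round(1),X[l==i][:,:2].mean(0).round(1),P[:,:2].mean(0).round(1))
E
```

```text
table z 2.005021903632609
long_carton n 777 z [29.2 33.1 37.1] rect [337.9 164. ] [389.7  47.3] 79.4 circ [339.7 163.3] 195.7 mean [362.1 293.3]
short_carton n 425 z [28.5 33.  36.9] rect [522.9  43.1] [414.9  79.4] 31.7 circ [519.5  48.4] 210.0 mean [670.9 134.4]
large_jar n 357 z [67.1 71.4 75.3] rect [ 444.9 -245.8] [ 54.3 487. ] 22.8 circ [ 433.4 -250.7] 244.0 mean [ 525.6 -439.2]
small_jar n 141 z [43.2 47.2 50.8] rect [409.  -73.3] [ 33.8 186.6] 64.7 circ [409.1 -73.2] 93.3 mean [ 475.5 -105.1]
orange n 343 z [66.7 71.7 75.4] rect [ 461.2 -211.5] [ 53.1 447.2] 43.9 circ [ 469.6 -203.4] 224.1 mean [ 593.9 -349.5]
yellow n 343 z [67.3 72.  75.4] rect [ 488.8 -263.3] [ 54.5 566.4] 35.1 circ [ 489.9 -262.6] 283.3 mean [ 633.5 -469.6]
ring n 167 z [ 7.7 18.1 22. ] rect [516.8 250.4] [49.  49.2] 11.0 circ [519.4 252.3] 27.6 mean [516.6 250.6]
book n 2571 z [19.5 23.4 27.4] rect [267.  -30.5] [116.2 175.3] 4.6 circ [259.6 -31.1] 99.2 mean [260.9 -30.5]
short_nest recess 580 rect [504.6 408.8] [84.  56.2] 9.7 zmap 5.1 [504.3 408.5] [504.5 408.9]
short_nest plate 987 rect [504.3 408. ] [157.1  86.5] 9.8 zmap 9.0 [502.2 404.9] [503.6 408.2]
small_round recess 241 rect [446.1 111.5] [47.9 44.8] 1.9 zmap 5.9 [444.5 110.7] [445.1 111.5]
small_round plate 1449 rect [444.9 110.7] [157.3  86.3] 14.8 zmap 9.1 [443.5 110.1] [444.  110.6]
large_round recess 428 rect [ 665.7 -153. ] [65.5 66.4] 0.9 zmap 6.1 [ 664.1 -151.4] [ 666.2 -152.2]
large_round plate 1066 rect [ 666.3 -153.1] [156.7  86.8] 4.1 zmap 9.6 [ 663.2 -152.1] [ 665.5 -153. ]
long_nest recess 974 rect [ 382.  -295.4] [ 55.8 132.1] 89.0 zmap 6.2 [ 381.1 -293.1] [ 381.4 -294.3]
long_nest plate 661 rect [ 381.3 -295.4] [ 85.8 156.1] 88.4 zmap 9.6 [ 379.4 -295.4] [ 380.1 -297.8]
```

Run:
```python
from h import *
for cam,cs in (("top",[("long_carton",(142,250),30,32,24),("short_carton",(204,139),22,32,24),("large_jar",(413,192),20,70,62),("small_jar",(290,209),14,46,40)]),):
    p=np.load(cam+"0.npy",allow_pickle=True).item();X=pts(p);im=p["image"].astype(int);Z=X[...,2]
    for n,c,w,H,h in cs:
        m=np.zeros((384,512),bool);m[c[1]-w:c[1]+w,c[0]-w:c[0]+w]=1
        m&=(Z>h)&(Z<H+12)&(p["z_map"]>500)
        k,l,st,_=cv2.connectedComponentsWithStats(m.astype(np.uint8));i=1+np.argmax(st[1:,4]);v,u=np.nonzero(l==i)
        P=plane(p,u.astype(float),v.astype(float),H)[:,:2]
        r=cv2.minAreaRect(P.astype(np.float32));print(n,len(u),np.round(r[0],1),np.round(r[1],1),round(r[2],1),P.mean(0).round(1), X[l==i][:,:2].mean(0).round(1))
```

```text
long_carton 773 [362.4 294.9] [122.1  46.1] 78.6 [362.3 295.3] [362.3 295. ]
short_carton 422 [673.9 136. ] [49.4 72.5] 47.5 [673.6 135.8] [673.3 135.6]
large_jar 354 [ 527.1 -442.6] [53.6 57. ] 44.4 [ 527.5 -443.2] [ 527.3 -442.6]
small_jar 140 [ 476.4 -105.2] [32.8 35.3] 0.9 [ 476.8 -105.7] [ 476.6 -105.6]
```

```bash
cat > plan.py <<'E'
from h import *
import sys,json
# args: x y z yawdeg claw [maxstep mm]
x,y,z,yd,cl=map(float,sys.argv[1:6]);st=float(sys.argv[6]) if len(sys.argv)>6 else 36
s=read_state();P=np.array(s["eef_pos"]);yaw=s["tool_rot"][2]
dy=(np.radians(yd)-yaw+np.pi)%(2*np.pi)-np.pi
D=np.array([x,y,z])-P;n=int(max(1,np.ceil(np.linalg.norm(D)/st),np.ceil(abs(dy)/0.115)))
print("pos",P.round(1),"yaw",np.degrees(yaw).round(1),"rot",np.round(s["tool_rot"],3),"w",round(float(s["width"]),1),"f",np.round(s["force"],1),"t",round(float(s["clock"]),2),"n",n,"dyaw",round(np.degrees(dy),1))
r=[]
for i in range(n):
    a=yaw+dy*i/n;c,q=np.cos(a),np.sin(a);d=D/n/1000
    r.append([cl,round(d[0]*c+d[1]*q,3),round(d[0]*q-d[1]*c,3),round(-d[2],3),round(-dy/n,3)])
print(json.dumps(r))
E
python3 plan.py 362.5 295 120 78.6 1
python3 - <<'E'
from h import *
p=np.load("top0.npy",allow_pickle=True).item();X=pts(p);m=(X[...,2]>15)&(p["z_map"]>500)&(abs(X[...,0]-530)<130)&(X[...,1]<-400)&(X[...,1]>-650)
for x in range(420,640,20):
    q=m&(abs(X[...,0]-x)<10);print(x,sorted(set((X[q][:,1]//15*15).astype(int))))
E
```

```text
pos [204.9 616.8 231.3] yaw 161.6 rot [ 3.142 -0.     2.821] w 85.4 f [-1.3  0.2 -0.3] t 0.9 n 13 dyaw -83.0
[[1.0, -0.019, -0.02, 0.009, 0.111], [1.0, -0.021, -0.017, 0.009, 0.111], [1.0, -0.023, -0.015, 0.009, 0.111], [1.0, -0.025, -0.012, 0.009, 0.111], [1.0, -0.026, -0.009, 0.009, 0.111], [1.0, -0.027, -0.006, 0.009, 0.111], [1.0, -0.027, -0.003, 0.009, 0.111], [1.0, -0.028, -0.0, 0.009, 0.111], [1.0, -0.027, 0.003, 0.009, 0.111], [1.0, -0.027, 0.006, 0.009, 0.111], [1.0, -0.026, 0.009, 0.009, 0.111], [1.0, -0.025, 0.012, 0.009, 0.111], [1.0, -0.024, 0.014, 0.009, 0.111]]
420 []
440 []
460 []
480 []
500 [np.int64(-660), np.int64(-645), np.int64(-630), np.int64(-615), np.int64(-600), np.int64(-585), np.int64(-570), np.int64(-465), np.int64(-450), np.int64(-435)]
520 [np.int64(-660), np.int64(-645), np.int64(-615), np.int64(-600), np.int64(-585), np.int64(-570), np.int64(-480), np.int64(-465), np.int64(-450), np.int64(-435), np.int64(-420)]
540 [np.int64(-660), np.int64(-645), np.int64(-615), np.int64(-600), np.int64(-585), np.int64(-570), np.int64(-480), np.int64(-465), np.int64(-450), np.int64(-435), np.int64(-420)]
560 [np.int64(-660), np.int64(-645), np.int64(-630), np.int64(-615), np.int64(-600), np.int64(-585), np.int64(-570), np.int64(-465), np.int64(-450), np.int64(-435)]
580 [np.int64(-660), np.int64(-645), np.int64(-630), np.int64(-615), np.int64(-600), np.int64(-585), np.int64(-570)]
600 [np.int64(-660), np.int64(-645), np.int64(-630), np.int64(-615), np.int64(-600), np.int64(-585), np.int64(-570), np.int64(-495), np.int64(-480), np.int64(-465)]
620 [np.int64(-660), np.int64(-645), np.int64(-630), np.int64(-615), np.int64(-600), np.int64(-585), np.int64(-570), np.int64(-510), np.int64(-495), np.int64(-480), np.int64(-465), np.int64(-450)]
```

Run:
```python
import cv2
a=cv2.imread("pics/side0.png");cv2.imwrite("pics/jarcrop.png",cv2.resize(a[260:384,230:360],(630,600),interpolation=cv2.INTER_CUBIC))
```

```text
(no output)
```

View pics/jarcrop.png

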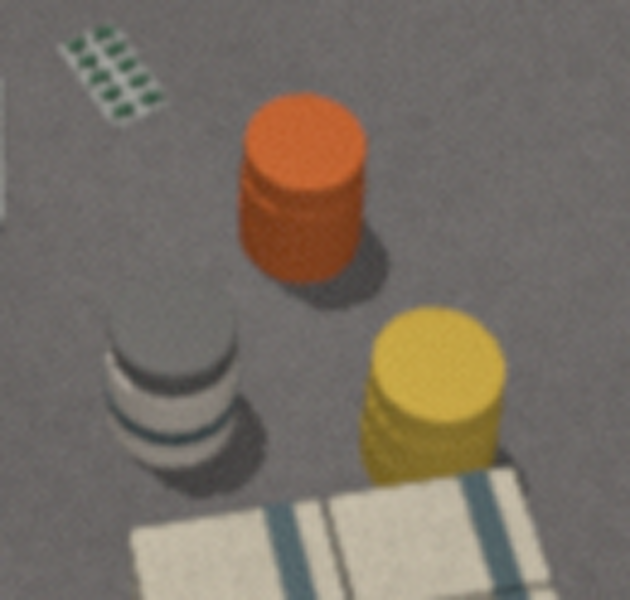

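Call:
send_rows --pt "1.0 -0.019 -0.02 0.009 0.111" --pt "1.0 -0.021 -0.017 0.009 0.111" --pt "1.0 -0.023 -0.015 0.009 0.111" --pt "1.0 -0.025 -0.012 0.009 0.111" --pt "1.0 -0.026 -0.009 0.009 0.111" --pt "1.0 -0.027 -0.006 0.009 0.111" --pt "1.0 -0.027 -0.003 0.009 0.111" --pt "1.0 -0.028 0 0.009 0.111" --pt "1.0 -0.027 0.003 0.009 0.111" --pt "1.0 -0.027 0.006 0.009 0.111" --pt "1.0 -0.026 0.009 0.009 0.111" --pt "1.0 -0.025 0.012 0.009 0.111"

```text
clock: 1.9
eef_pos: [349.0, 319.0, 119.8]
tool_rot: [3.14, -0.019, 1.44]
force: [-0.3, 0.3, -0.8]
width: 85.2
```

```bash
python3 plan.py 362.5 295 110 78.6 1; python3 -c "
from h import *
p=get_image('wrist');cv2.imwrite('pics/w1.png',p['image']);print(p['tool_from_camera'].round(2))"
```

```text
pos [349.  319.  119.8] yaw 82.5 rot [ 3.14  -0.019  1.44 ] w 85.2 f [-0.3  0.3 -0.8] t 1.9 n 1 dyaw -3.9
[[1.0, -0.022, 0.017, 0.01, 0.068]]
[[   0.     -0.96   -0.27   68.01]
 [   1.      0.     -0.     -1.01]
 [   0.     -0.27    0.96 -142.38]
 [   0.      0.      0.      1.  ]]
```

View pics/w1.png

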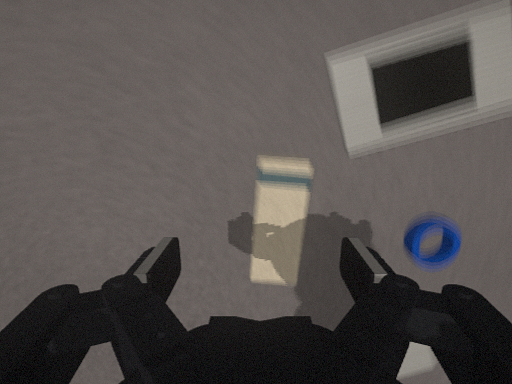

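The crop confirms the large jar: the grey-lidded white one at crop (172,380). The wrist view shows the long carton at (283,220). I'll align over it and measure.

Call:
send_rows --pt "1.0 -0.022 0.017 0.01 0.068" --pt "1 0 0 0 0" --pt "1 0 0 0 0"

```text
clock: 2.2
eef_pos: [366.9, 284.5, 107.8]
tool_rot: [3.14, -0.012, 1.35]
force: [-0.4, 0.6, -0.5]
width: 85.4
```

```bash
cat >> h.py <<'E'
from scipy.spatial.transform import Rotation as Ro
def wpts(p,s):
    z=p["z_map"].astype(float);K=p["K"];v,u=np.mgrid[:384,:512]
    c=np.stack([(u-K[0,2])/K[0,0]*z,(v-K[1,2])/K[1,1]*z,z],-1);T=p["tool_from_camera"]
    t=c@T[:3,:3].T+T[:3,3]
    return t@Ro.from_euler("xyz",s["tool_rot"]).as_matrix().T+s["eef_pos"]
def wfind(p,s,x,y,rad,zlo,zhi,H):
    X=wpts(p,s);m=(p["z_map"]>60)&(np.hypot(X[...,0]-x,X[...,1]-y)<rad)&(X[...,2]>zlo)&(X[...,2]<zhi)
    k,l,st,_=cv2.connectedComponentsWithStats(m.astype(np.uint8));
    if k<2: print("none");return
    i=1+np.argmax(st[1:,4]);P=X[l==i];r=cv2.minAreaRect(P[:,:2].astype(np.float32));c=cv2.minEnclosingCircle(P[:,:2].astype(np.float32))
    print("n",len(P),"z",np.percentile(P[:,2],[5,50,95]).round(1),"rect",np.round(r[0],1),np.round(r[1],1),round(r[2],1),"circ",np.round(c[0],1),round(c[1],1))
E
cat > w.py <<'E'
import sys
from h import *
n=sys.argv[1];a=list(map(float,sys.argv[2:]))
s=read_state();p=get_image("wrist");cv2.imwrite(f"pics/{n}.png",p["image"]);wfind(p,s,*a)
E
python3 w.py w2 362 295 90 26 40 32; python3 plan.py 362.5 295 5 78.6 1 25
```

```text
n 7513 z [30.7 31.8 32.9] rect [360.3 296.3] [120.2  46.2] 78.8 circ [360.4 296.7] 63.2
pos [367.2 283.8 107.8] yaw 77.4 rot [ 3.139 -0.011  1.35 ] w 85.8 f [-0.1 -0.3 -0.3] t 2.25 n 5 dyaw 1.2
[[1.0, 0.002, -0.001, 0.021, -0.004], [1.0, 0.002, -0.001, 0.021, -0.004], [1.0, 0.002, -0.001, 0.021, -0.004], [1.0, 0.002, -0.001, 0.021, -0.004], [1.0, 0.002, -0.001, 0.021, -0.004]]
```

Call:
send_rows --pt "1 0.003 -0.002 0.02 -0.004" --pt "1 0.003 -0.002 0.02 -0.004" --pt "1 0.003 -0.002 0.02 -0.004" --pt "1 0.001 -0.002 0.015 -0.004" --pt "1 0 0 0.007 0" --pt "1 0 0 0 0" --pt "1 0 0 0 0"

```text
clock: 2.83
eef_pos: [362.5, 305.3, 25.2]
tool_rot: [3.135, -0.021, 1.38]
force: [-0.3, 0.4, 0.2]
width: 85.3
```

```bash
python3 plan.py 360.5 296.3 5 78.8 1 25
```

```text
pos [362.5 305.3  25.2] yaw 79.1 rot [ 3.135 -0.021  1.38 ] w 85.3 f [-0.3  0.4  0.2] t 2.83 n 1 dyaw -0.3
[[1.0, -0.009, -0.0, 0.02, 0.005]]
```

Call:
send_rows --pt "1 -0.009 0 0.01 0" --pt "1 0 0 0.01 0" --pt "1 0 0 0 0" --pt "1 0 0 0 0"

```text
clock: 3.17
eef_pos: [362.0, 302.6, 10.0]
tool_rot: [3.134, -0.026, 1.385]
force: [-0.9, -0.9, -0.9]
width: 85.4
```

```bash
python3 plan.py 360.5 296.3 5 78.8 1 25;python3 -c "
from h import *
print(read_state()['qpos'].round(2),read_state()['qd'].round(3))"
```

```text
pos [362.  302.6  10. ] yaw 79.3 rot [ 3.134 -0.026  1.385] w 85.4 f [-0.9 -0.9 -0.9] t 3.17 n 1 dyaw -0.5
[[1.0, -0.006, -0.0, 0.005, 0.009]]
[-0.91  0.8   0.25  2.18 -0.89  0.24 -0.05] [-0.009 -0.001 -0.012 -0.011  0.017 -0.002 -0.019]
```

Call:
send_rows --pt "1 -0.003 0 0.005 0" --pt "-1 0 0 0 0" --pt "-1 0 0 0 0" --pt "-1 0 0 0 0" --pt "-1 0 0 0 0" --pt "-1 0 0 0 0" --pt "-1 0 0 0 0"

```text
clock: 3.75
eef_pos: [363.0, 303.2, 9.6]
tool_rot: [3.131, -0.034, 1.388]
force: [0.0, 0.9, -1.4]
width: 45.2
```

```bash
python3 plan.py 360.5 296.3 120 78.8 -1 25
```

```text
pos [363.  303.2   9.6] yaw 79.5 rot [ 3.131 -0.034  1.388] w 45.2 f [ 0.   0.9 -1.4] t 3.75 n 5 dyaw -0.7
[[-1.0, -0.001, -0.0, -0.022, 0.002], [-1.0, -0.001, -0.0, -0.022, 0.002], [-1.0, -0.001, -0.0, -0.022, 0.002], [-1.0, -0.001, -0.0, -0.022, 0.002], [-1.0, -0.001, -0.0, -0.022, 0.002]]
```

Call:
send_rows --pt "-1 0.001 0 -0.01 0" --pt "-1 0.005 0.003 -0.02 0" --pt "-1 0.008 0.006 -0.025 0" --pt "-1 0.008 0.006 -0.025 0" --pt "-1 0.008 0.006 -0.025 0" --pt "-1 0.008 0.006 -0.02 0" --pt "-1 0 0 0 0"

```text
clock: 4.33
eef_pos: [394.2, 330.3, 140.6]
tool_rot: [3.136, -0.026, 1.384]
force: [1.4, 0.8, -1.2]
width: 44.9
```

```bash
python3 plan.py 530 0 140 35 -1 30;python3 w.py w3 370 330 150 100 160 0;python3 -c "
from h import *
print(read_state()['qpos'].round(2))"
```

```text
pos [394.2 330.3 140.6] yaw 79.3 rot [ 3.136 -0.026  1.384] w 44.9 f [ 1.4  0.8 -1.2] t 4.33 n 12 dyaw -44.3
[[-1.0, -0.025, 0.016, 0.0, 0.064], [-1.0, -0.024, 0.018, 0.0, 0.064], [-1.0, -0.023, 0.019, 0.0, 0.064], [-1.0, -0.021, 0.021, 0.0, 0.064], [-1.0, -0.02, 0.022, 0.0, 0.064], [-1.0, -0.019, 0.023, 0.0, 0.064], [-1.0, -0.017, 0.024, 0.0, 0.064], [-1.0, -0.015, 0.025, 0.0, 0.064], [-1.0, -0.014, 0.026, 0.0, 0.064], [-1.0, -0.012, 0.027, 0.0, 0.064], [-1.0, -0.01, 0.028, 0.0, 0.064], [-1.0, -0.008, 0.029, 0.0, 0.064]]
n 321 z [138.1 148.4 159.5] rect [403.3 383.1] [ 0.4 44.1] 78.8 circ [403.3 382.9] 22.0
[-1.18  0.66  0.67  2.02 -0.68  0.68 -0.25]
```

View pics/w3.png

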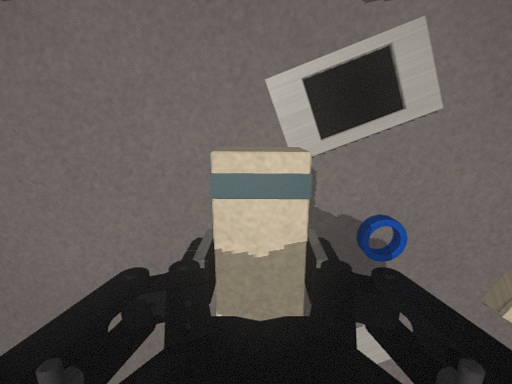

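The carton is held straight, with its far end at about (260,150) in the picture. Its centre sits about 6 mm behind the TCP in tool x. Now I'll carry it.

Call:
send_rows --pt "-1.0 -0.025 0.016 0.0 0.064" --pt "-1.0 -0.024 0.018 0.0 0.064" --pt "-1.0 -0.023 0.019 0.0 0.064" --pt "-1.0 -0.021 0.021 0.0 0.064" --pt "-1.0 -0.02 0.022 0.0 0.064" --pt "-1.0 -0.019 0.023 0.0 0.064" --pt "-1.0 -0.017 0.024 0.0 0.064" --pt "-1.0 -0.015 0.025 0.0 0.064" --pt "-1.0 -0.014 0.026 0.0 0.064" --pt "-1.0 -0.012 0.027 0.0 0.064" --pt "-1.0 -0.01 0.028 0.0 0.064" --pt "-1.0 -0.008 0.029 0.0 0.064"

```text
clock: 5.38
eef_pos: [510.3, -7.9, 115.8]
tool_rot: [-3.107, 0.009, 0.596]
force: [-0.3, 0.1, -0.3]
width: 44.7
```

```bash
python3 plan.py 407 -296 120 -1.6 -1 30;python3 -c "
from h import *
print(read_state()['qpos'].round(2))"
```

```text
pos [510.3  -7.9 115.8] yaw 34.2 rot [-3.107  0.009  0.596] w 44.7 f [-0.3  0.1 -0.3] t 5.38 n 11 dyaw -35.8
[[-1.0, -0.022, 0.016, -0.0, 0.057], [-1.0, -0.022, 0.018, -0.0, 0.057], [-1.0, -0.02, 0.019, -0.0, 0.057], [-1.0, -0.019, 0.02, -0.0, 0.057], [-1.0, -0.018, 0.021, -0.0, 0.057], [-1.0, -0.017, 0.022, -0.0, 0.057], [-1.0, -0.016, 0.023, -0.0, 0.057], [-1.0, -0.014, 0.024, -0.0, 0.057], [-1.0, -0.013, 0.025, -0.0, 0.057], [-1.0, -0.012, 0.025, -0.0, 0.057], [-1.0, -0.01, 0.026, -0.0, 0.057]]
[-0.51  0.76  0.79  2.   -0.82  0.77 -0.19]
```

Call:
send_rows --pt "-1.0 -0.022 0.016 -0.004 0.057" --pt "-1.0 -0.022 0.018 -0.003 0.057" --pt "-1.0 -0.02 0.019 -0.003 0.057" --pt "-1.0 -0.019 0.02 -0.003 0.057" --pt "-1.0 -0.018 0.021 -0.003 0.057" --pt "-1.0 -0.017 0.022 -0.003 0.057" --pt "-1.0 -0.016 0.023 -0.002 0.057" --pt "-1.0 -0.014 0.024 -0.002 0.057" --pt "-1.0 -0.013 0.022 -0.002 0.057" --pt "-1.0 -0.01 0.015 0 0.04" --pt "-1 0 0 0 0" --pt "-1 0 0 0 0"

```text
clock: 6.38
eef_pos: [394.2, -268.8, 123.8]
tool_rot: [-3.111, 0.055, -0.003]
force: [0.4, 0.8, -0.7]
width: 44.8
```

```bash
python3 plan.py 387.5 -295.2 60 -1.6 -1 25;python3 w.py w4 440 -300 70 95 130 0;python3 -c "
from h import *
print(read_state()['qpos'].round(2))"
```

```text
pos [ 394.2 -268.8  123.8] yaw -0.2 rot [-3.111e+00  5.500e-02 -3.000e-03] w 44.8 f [ 0.4  0.8 -0.7] t 6.38 n 3 dyaw -1.4
[[-1.0, -0.002, 0.009, 0.021, 0.008], [-1.0, -0.002, 0.009, 0.021, 0.008], [-1.0, -0.002, 0.009, 0.021, 0.008]]
n 178 z [115.5 122.9 128.6] rect [ 447.2 -269.2] [43.1  1.5] 89.6 circ [ 446.9 -269.2] 21.6
[-0.03  0.78  0.93  2.05 -0.85  0.83 -0.15]
```

View pics/w4.png

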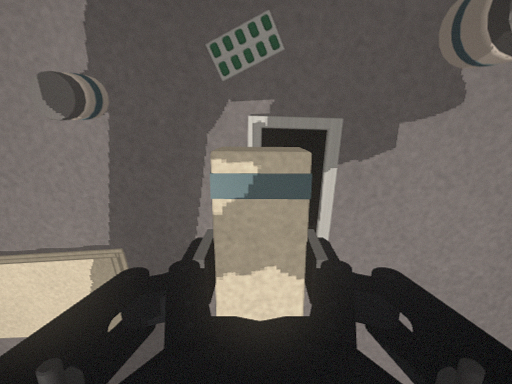

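```bash
cat > plan.py <<'E'
from h import *
import sys,json
x,y,z,yd,cl=map(float,sys.argv[1:6]);st=float(sys.argv[6]) if len(sys.argv)>6 else 36
s=read_state();P=np.array(s["eef_pos"]);yaw=s["tool_rot"][2];R0=Ro.from_euler("xyz",s["tool_rot"])
dy=(np.radians(yd)-yaw+np.pi)%(2*np.pi)-np.pi
D=np.array([x,y,z])-P;n=int(max(1,np.ceil(np.linalg.norm(D)/st),np.ceil(abs(dy)/0.115)))
zt=R0.as_matrix()[:,2];az=np.arctan2(P[1],P[0])
print("pos",P.round(1),"yaw",np.degrees(yaw).round(1),"tilt rad/tan",np.round([zt[0]*np.cos(az)+zt[1]*np.sin(az),-zt[0]*np.sin(az)+zt[1]*np.cos(az)],3),"w",round(float(s["width"]),1),"f",np.round(s["force"],1),"t",round(float(s["clock"]),2),"n",n,"dyaw",round(np.degrees(dy),1))
print("q",s["qpos"].round(2),"D",D.round(1),"tool",(R0.inv().apply(D)/1000).round(4))
r=[]
for i in range(n):
    d=(R0*Ro.from_rotvec([0,0,-dy*i/n])).inv().apply(D/n/1000)
    r.append([cl]+[round(float(k),3) for k in d]+[round(-dy/n,3)])
print(json.dumps(r))
E
python3 plan.py 387.5 -295.2 60 -1.6 -1 22
```

```text
pos [ 394.  -268.7  123.8] yaw -0.2 tilt rad/tan [-0.063 -0.006] w 44.7 f [-0.1 -0.6 -0.7] t 6.43 n 4 dyaw -1.4
q [-0.03  0.78  0.93  2.05 -0.85  0.83 -0.15] D [ -6.5 -26.5 -63.8] tool [-0.0029  0.0285  0.0632]
[[-1.0, -0.001, 0.007, 0.016, 0.006], [-1.0, -0.001, 0.007, 0.016, 0.006], [-1.0, -0.001, 0.007, 0.016, 0.006], [-1.0, -0.001, 0.007, 0.016, 0.006]]
```

Call:
send_rows --pt "-1.0 -0.001 0.007 0.016 0.006" --pt "-1.0 -0.001 0.007 0.016 0.006" --pt "-1.0 -0.001 0.007 0.016 0.006" --pt "-1.0 -0.001 0.007 0.016 0.006" --pt "-1 0 0 0 0" --pt "-1 0 0 0 0"

```text
clock: 6.93
eef_pos: [388.4, -285.3, 53.5]
tool_rot: [-3.102, 0.059, -0.013]
force: [-0.0, 0.7, 0.1]
width: 44.9
```

```bash
python3 plan.py 387.5 -295.2 24 -1.6 -1 15
```

```text
pos [ 388.4 -285.3   53.5] yaw -0.8 tilt rad/tan [-0.071 -0.002] w 44.9 f [-0.   0.7  0.1] t 6.93 n 3 dyaw -0.8
q [ 0.08  0.89  0.8   2.07 -0.98  0.72 -0.03] D [ -0.9  -9.9 -29.5] tool [0.0009 0.0111 0.0291]
[[-1.0, 0.0, 0.004, 0.01, 0.005], [-1.0, 0.0, 0.004, 0.01, 0.005], [-1.0, 0.0, 0.004, 0.01, 0.005]]
```

Call:
send_rows --pt "-1.0 0.0 0.004 0.01 0.005" --pt "-1.0 0.0 0.004 0.01 0.005" --pt "-1.0 0.0 0.002 0.008 0.005" --pt "-1 0 0 0 0" --pt "-1 0 0 0 0"

```text
clock: 7.35
eef_pos: [388.8, -292.0, 23.6]
tool_rot: [-3.101, 0.058, -0.024]
force: [0.3, 0.2, -0.1]
width: 44.9
```

```bash
python3 plan.py 387.5 -295.2 17 -1.6 -1 15; python3 -c "
from h import *
p=get_image('side');cv2.imwrite('pics/s1.png',cv2.resize(p['image'][230:340,120:280],(800,550),interpolation=cv2.INTER_CUBIC))"
```

```text
pos [ 388.8 -292.    23.6] yaw -1.4 tilt rad/tan [-0.07  -0.001] w 44.9 f [ 0.3  0.2 -0.1] t 7.35 n 1 dyaw -0.2
q [ 0.14  0.92  0.73  2.06 -1.03  0.67  0.  ] D [-1.3 -3.2 -6.6] tool [-0.0009  0.0035  0.0065]
[[-1.0, -0.001, 0.004, 0.007, 0.004]]
```

View pics/s1.png

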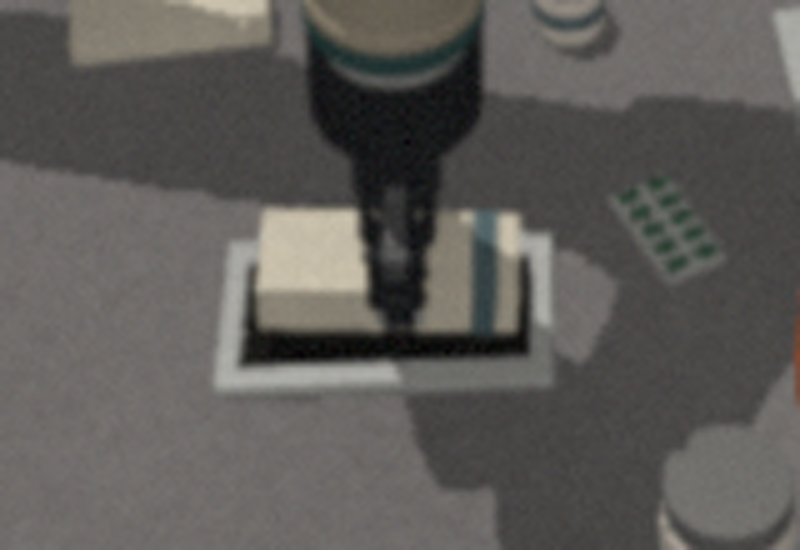

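Call:
send_rows --pt "-1.0 -0.001 0.004 0.004 0" --pt "-1 0 0 0 0" --pt "-1 0 0 0.002 0" --pt "-1 0 0 0 0"

```text
clock: 7.73
eef_pos: [387.8, -296.5, 18.1]
tool_rot: [-3.102, 0.056, -0.024]
force: [-0.3, 1.7, 0.7]
width: 44.8
```

```bash
python3 plan.py 387.5 -295.2 17 -1.6 -1 15
```

```text
pos [ 387.8 -296.5   18.1] yaw -1.4 tilt rad/tan [-0.068 -0.001] w 44.8 f [-0.3  1.7  0.7] t 7.73 n 1 dyaw -0.2
q [ 0.15  0.93  0.71  2.06 -1.04  0.65  0.01] D [-0.3  1.3 -1.1] tool [-0.0003 -0.0012  0.0011]
[[-1.0, -0.0, -0.001, 0.001, 0.004]]
```

Call:
send_rows --pt "-1 0 0 0.002 0" --pt "-0.1 0 0 0 0" --pt "0.3 0 0 0 0" --pt "0.6 0 0 0 0" --pt "1 0 0 0 0" --pt "1 0 0 0 0" --pt "1 0 0 -0.015 0" --pt "1 0 0 -0.03 0" --pt "1 0 0 -0.03 0" --pt "1 0 0 -0.03 0" --pt "1 0 0 0 0"

```text
clock: 8.65
eef_pos: [391.6, -300.6, 124.2]
tool_rot: [-3.101, 0.06, -0.026]
force: [0.7, -0.6, 0.0]
width: 85.4
```

```bash
python3 plan.py 475 -105 110 70 1 30; python3 w.py w5 381 -295 90 28 44 0
```

```text
pos [ 391.6 -300.6  124.2] yaw -1.5 tilt rad/tan [-0.073 -0.002] w 85.4 f [ 0.7 -0.6  0. ] t 8.65 n 11 dyaw 71.5
q [ 0.05  0.79  0.9   2.   -0.81  0.86 -0.17] D [ 83.4 195.6 -14.2] tool [ 0.079  -0.1972  0.0176]
[[1.0, 0.007, -0.018, 0.002, -0.113], [1.0, 0.009, -0.017, 0.002, -0.113], [1.0, 0.011, -0.016, 0.002, -0.113], [1.0, 0.013, -0.015, 0.002, -0.113], [1.0, 0.014, -0.013, 0.002, -0.113], [1.0, 0.016, -0.011, 0.002, -0.113], [1.0, 0.017, -0.009, 0.002, -0.113], [1.0, 0.018, -0.007, 0.002, -0.113], [1.0, 0.019, -0.005, 0.002, -0.113], [1.0, 0.019, -0.003, 0.002, -0.113], [1.0, 0.019, -0.001, 0.002, -0.113]]
n 6416 z [34.7 35.8 36.9] rect [ 380.4 -296.7] [ 46.2 120.2] 88.8 circ [ 381.  -296.7] 63.2
```

View pics/w5.png

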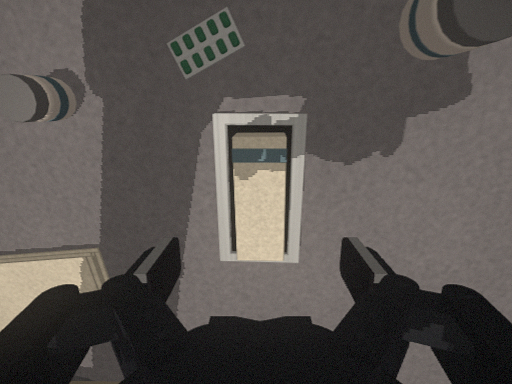

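The long carton is in the recess at about (260,195), flat, with its top at z = 35.8, centred within 2 mm. The tool has picked up 4° of tilt, so I'll use the inner reach limit to take it out before handling the jars.

Call:
send_rows --pt "1 -0.02 -0.015 -0.002 0" --pt "1 -0.02 -0.015 -0.002 0" --pt "1 -0.02 -0.015 -0.002 0" --pt "1 -0.02 -0.015 -0.002 0" --pt "1 0 0 0 0"

```text
clock: 9.12
eef_pos: [309.6, -233.7, 134.4]
tool_rot: [-3.097, 0.066, -0.022]
force: [-0.6, 0.6, -0.3]
width: 85.2
```

```bash
python3 plan.py 475 -105 110 70 1 30
```

```text
pos [ 309.6 -233.7  134.4] yaw -1.2 tilt rad/tan [-0.08  -0.002] w 85.2 f [-0.6  0.6 -0.3] t 9.12 n 11 dyaw 71.2
q [-0.02  0.67  0.92  2.25 -0.82  0.72 -0.09] D [165.4 128.7 -24.4] tool [ 0.1639 -0.1314  0.0195]
[[1.0, 0.015, -0.012, 0.002, -0.113], [1.0, 0.016, -0.01, 0.002, -0.113], [1.0, 0.017, -0.008, 0.002, -0.113], [1.0, 0.018, -0.006, 0.002, -0.113], [1.0, 0.019, -0.004, 0.002, -0.113], [1.0, 0.019, -0.002, 0.002, -0.113], [1.0, 0.019, 0.0, 0.002, -0.113], [1.0, 0.019, 0.002, 0.002, -0.113], [1.0, 0.019, 0.004, 0.002, -0.113], [1.0, 0.018, 0.006, 0.002, -0.113], [1.0, 0.017, 0.008, 0.002, -0.113]]
```

Call:
send_rows --pt "1.0 0.015 -0.012 0.002 -0.113" --pt "1.0 0.016 -0.01 0.002 -0.113" --pt "1.0 0.017 -0.008 0.002 -0.113" --pt "1.0 0.018 -0.006 0.002 -0.113" --pt "1.0 0.019 -0.004 0.002 -0.113" --pt "1.0 0.019 -0.002 0.002 -0.113" --pt "1.0 0.019 0.0 0.002 -0.113" --pt "1.0 0.019 0.002 0.002 -0.113" --pt "1.0 0.019 0.004 0.002 -0.113" --pt "1.0 0.018 0.006 0.002 -0.113" --pt "1.0 0.01 0.004 0.002 -0.113" --pt "1 0 0 0 0"

```text
clock: 10.12
eef_pos: [469.7, -95.3, 96.0]
tool_rot: [-3.053, -0.028, 1.277]
force: [0.1, 0.2, 0.4]
width: 85.6
```

```bash
python3 plan.py 475 -105 110 70 1 30; python3 w.py w6 475 -105 50 38 52 0
```

```text
pos [469.7 -95.3  96. ] yaw 73.2 tilt rad/tan [-0.086  0.036] w 85.6 f [0.1 0.2 0.4] t 10.12 n 1 dyaw -3.2
q [-0.17  0.7   0.52  2.04 -0.61  0.66  0.49] D [ 5.3 -9.7 14. ] tool [-0.0074  0.0066 -0.0148]
[[1.0, -0.007, 0.007, -0.015, 0.056]]
n 1710 z [43.9 45.7 46.8] rect [ 475.2 -105.1] [35.6 35.4] 35.9 circ [ 475.2 -105.3] 18.2
```

View pics/w6.png

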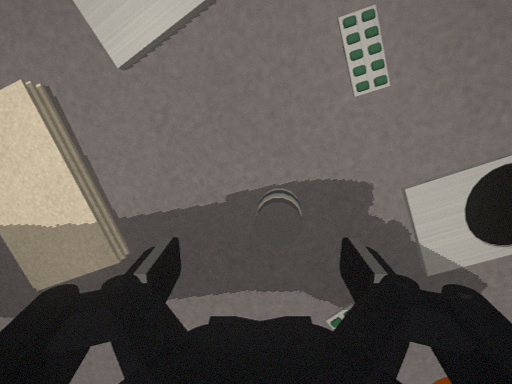

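The wrist view shows the small jar at (280,205), measured at (475,-105), standing upright. The tilt is now 5°. I'll use the free patch near (410,0), where the low inner limit should tip the tool back outward.

```bash
python3 plan.py 420 0 75 80 1 22
```

```text
pos [468.8 -96.2  96.1] yaw 72.9 tilt rad/tan [-0.086  0.035] w 85.2 f [0.6 0.5 0.8] t 10.17 n 5 dyaw 7.1
q [-0.17  0.7   0.52  2.04 -0.61  0.66  0.48] D [-48.8  96.2 -21.1] tool [ 0.077  -0.0726  0.0298]
[[1.0, 0.015, -0.015, 0.006, -0.025], [1.0, 0.016, -0.014, 0.006, -0.025], [1.0, 0.016, -0.014, 0.006, -0.025], [1.0, 0.016, -0.013, 0.006, -0.025], [1.0, 0.017, -0.013, 0.006, -0.025]]
```

Call:
send_rows --pt "1.0 0.016 -0.015 0.003 -0.025" --pt "1.0 0.016 -0.014 0.004 -0.025" --pt "1.0 0.016 -0.014 0.004 -0.025" --pt "1.0 0.016 -0.013 0.004 -0.025" --pt "1.0 0.017 -0.013 0.004 -0.025" --pt "1 0 0 0.02 0" --pt "1 0 0 0.02 0" --pt "1 0 0 0 0"

```text
clock: 10.83
eef_pos: [410.6, -2.3, 42.6]
tool_rot: [-3.052, -0.028, 1.362]
force: [-0.7, 0.4, -0.3]
width: 85.7
```

```bash
python3 plan.py 400 0 30 90 1 22
```

```text
pos [410.6  -2.3  42.6] yaw 78.1 tilt rad/tan [-0.082  0.045] w 85.7 f [-0.7  0.4 -0.3] t 10.83 n 2 dyaw 11.9
q [-0.25  0.73  0.33  2.24 -0.76  0.39  0.55] D [-10.6   2.3 -12.6] tool [-0.0003 -0.0097  0.0135]
[[1.0, -0.0, -0.005, 0.007, -0.104], [1.0, 0.0, -0.005, 0.007, -0.104]]
```

Call:
send_rows --pt "1.0 0 -0.008 0.012 0" --pt "1.0 0.0 -0.006 0.012 0" --pt "1 0 0 0 0"

```text
clock: 11.08
eef_pos: [393.7, -1.7, 19.7]
tool_rot: [-3.051, -0.024, 1.35]
force: [-0.6, -0.1, 0.7]
width: 85.5
```

```bash
python3 plan.py 395 0 12 80 1 22
```

```text
pos [393.7  -1.7  19.7] yaw 77.4 tilt rad/tan [-0.084  0.043] w 85.5 f [-0.6 -0.1  0.7] t 11.08 n 1 dyaw 2.6
q [-0.19  0.76  0.24  2.29 -0.84  0.28  0.61] D [ 1.3  1.7 -7.7] tool [0.0017 0.0016 0.0076]
[[1.0, 0.002, 0.002, 0.008, -0.046]]
```

Call:
send_rows --pt "1.0 0 0 0.008 0" --pt "1.0 0.0 -0.002 0.008 0" --pt "1 0 0 0 0" --pt "1.0 0.0 -0.003 0.002 0" --pt "1 0 0 0 0"

```text
clock: 11.5
eef_pos: [389.4, -4.7, 4.7]
tool_rot: [-3.054, -0.021, 1.334]
force: [0.1, -0.2, -0.4]
width: 85.6
```

```bash
python3 plan.py 395 0 12 80 1 22
```

```text
pos [389.4  -4.7   4.7] yaw 76.4 tilt rad/tan [-0.081  0.04 ] w 85.6 f [ 0.1 -0.2 -0.4] t 11.5 n 1 dyaw 3.6
q [-0.18  0.8   0.23  2.3  -1.    0.25  0.75] D [5.6 4.7 7.3] tool [ 0.006   0.0037 -0.0075]
[[1.0, 0.006, 0.004, -0.007, -0.062]]
```

Call:
send_rows --pt "1.0 0 0.01 -0.02 0" --pt "1.0 0.0 0.015 -0.03 0" --pt "1 -0.005 0.03 -0.03 0" --pt "1.0 -0.005 0.035 -0.03 0" --pt "1.0 -0.005 0.035 -0.03 0" --pt "1.0 -0.005 0.035 -0.01 0" --pt "1.0 -0.005 0.035 0 0" --pt "1.0 -0.005 0.035 0 0" --pt "1.0 -0.005 0.035 0 0" --pt "1.0 -0.005 0.035 0 0" --pt "1.0 -0.005 0.035 0 0" --pt "1 0 0 0 0"

```text
clock: 12.5
eef_pos: [714.8, -148.6, 139.9]
tool_rot: [-3.05, 0.01, 1.312]
force: [-1.9, -0.1, -0.8]
width: 85.5
```

```bash
python3 plan.py 780 -150 180 80 1 35
```

```text
pos [ 714.8 -148.6  139.9] yaw 75.1 tilt rad/tan [-0.092 -0.005] w 85.5 f [-1.9 -0.1 -0.8] t 12.5 n 3 dyaw 4.9
q [-0.14  0.99  0.69  1.24 -0.59  1.21  0.31] D [65.2 -1.4 40.1] tool [ 0.015   0.0595 -0.0459]
[[1.0, 0.005, 0.02, -0.015, -0.028], [1.0, 0.004, 0.02, -0.015, -0.028], [1.0, 0.004, 0.02, -0.015, -0.028]]
```

Call:
send_rows --pt "1 0.005 0.04 -0.003 0" --pt "1 0.005 0.04 -0.003 0" --pt "1 0.005 0.04 -0.003 0" --pt "1 0.005 0.04 -0.003 0" --pt "1 0.005 0.04 -0.003 0" --pt "1 0.005 0.04 -0.003 0"

```text
clock: 13.0
eef_pos: [878.3, -181.5, 135.1]
tool_rot: [-3.059, 0.026, 1.278]
force: [3.4, -3.4, 3.0]
width: 85.4
```

```bash
python3 plan.py 780 -150 180 80 1 35
```

```text
pos [ 878.3 -181.5  135.1] yaw 73.2 tilt rad/tan [-0.085 -0.018] w 85.4 f [ 3.4 -3.4  3. ] t 13.0 n 4 dyaw 6.8
q [ 0.12  1.37  0.8   0.19 -0.76  1.72 -0.04] D [-98.3  31.5  44.9] tool [ 0.0006 -0.1066 -0.0362]
[[1.0, 0.0, -0.027, -0.009, -0.03], [1.0, 0.001, -0.027, -0.009, -0.03], [1.0, 0.002, -0.027, -0.009, -0.03], [1.0, 0.003, -0.027, -0.009, -0.03]]
```

Call:
send_rows --pt "1 0 0.04 0 0" --pt "1 0 0.04 0 0" --pt "1 0 0.04 0 0" --pt "1 0 0.04 0 0"

```text
clock: 13.33
eef_pos: [908.4, -217.1, 101.4]
tool_rot: [3.131, 0.035, 1.248]
force: [0.0, 1.0, 0.8]
width: 84.8
```

```bash
python3 plan.py 780 -150 180 80 1 35
```

```text
pos [ 908.4 -217.1  101.4] yaw 71.5 tilt rad/tan [ 0.008 -0.036] w 84.8 f [0.  1.  0.8] t 13.33 n 5 dyaw 8.5
q [ 0.13  1.43  1.15  0.19 -1.1   1.62 -0.02] D [-128.4   67.1   78.6] tool [ 0.0201 -0.1421 -0.081 ]
[[1.0, 0.004, -0.028, -0.016, -0.03], [1.0, 0.005, -0.028, -0.016, -0.03], [1.0, 0.006, -0.028, -0.016, -0.03], [1.0, 0.007, -0.028, -0.016, -0.03], [1.0, 0.007, -0.028, -0.016, -0.03]]
```

The stretch to the outer limit removed most of the tilt. Next is the large jar.

Call:
send_rows --pt "1.0 0.004 -0.028 -0.016 0" --pt "1.0 0.005 -0.028 -0.016 0.02" --pt "1.0 0.006 -0.028 -0.014 0.03" --pt "1.0 0.007 -0.028 -0.01 0.03" --pt "1.0 0.004 -0.028 0 0.03" --pt "1 0 0 0 0"

```text
clock: 13.83
eef_pos: [793.5, -161.1, 147.2]
tool_rot: [3.128, 0.058, 1.112]
force: [0.5, -0.7, 0.1]
width: 85.6
```

```bash
python3 plan.py 527 -443 150 38 1 32
```

```text
pos [ 793.5 -161.1  147.2] yaw 63.7 tilt rad/tan [-0.001 -0.059] w 85.6 f [ 0.5 -0.7  0.1] t 13.83 n 13 dyaw -25.7
q [-0.24  1.22  1.21  1.04 -1.03  1.43  0.24] D [-266.5 -281.9    2.8] tool [-0.3703 -0.1142  0.0171]
[[1.0, -0.028, -0.009, 0.001, 0.035], [1.0, -0.029, -0.008, 0.001, 0.035], [1.0, -0.029, -0.007, 0.001, 0.035], [1.0, -0.029, -0.006, 0.001, 0.035], [1.0, -0.029, -0.005, 0.001, 0.035], [1.0, -0.03, -0.004, 0.001, 0.035], [1.0, -0.03, -0.003, 0.001, 0.035], [1.0, -0.03, -0.002, 0.001, 0.035], [1.0, -0.03, -0.001, 0.001, 0.035], [1.0, -0.03, 0.0, 0.001, 0.035], [1.0, -0.03, 0.001, 0.001, 0.035], [1.0, -0.03, 0.002, 0.001, 0.035], [1.0, -0.03, 0.003, 0.001, 0.035]]
```

The elbow joint (q3) is close to its range limit here, and it unwinds when moving toward +y. So I'll do the short carton next.

```bash
python3 plan.py 655 120 140 137 1 32
```

```text
pos [ 793.5 -161.1  147.2] yaw 63.7 tilt rad/tan [-0.001 -0.059] w 85.6 f [ 0.5 -0.7  0.1] t 13.83 n 12 dyaw 73.3
q [-0.24  1.22  1.21  1.04 -1.03  1.43  0.24] D [-138.5  281.1   -7.2] tool [ 0.1908 -0.2486 -0.0073]
[[1.0, 0.016, -0.021, -0.001, -0.107], [1.0, 0.018, -0.019, -0.001, -0.107], [1.0, 0.02, -0.017, -0.001, -0.107], [1.0, 0.022, -0.015, -0.001, -0.107], [1.0, 0.023, -0.012, -0.001, -0.107], [1.0, 0.024, -0.01, -0.001, -0.107], [1.0, 0.025, -0.007, -0.001, -0.107], [1.0, 0.026, -0.004, -0.001, -0.107], [1.0, 0.026, -0.002, -0.001, -0.107], [1.0, 0.026, 0.001, -0.001, -0.107], [1.0, 0.026, 0.004, -0.001, -0.107], [1.0, 0.025, 0.007, -0.001, -0.107]]
```

Call:
send_rows --pt "1.0 0.016 -0.021 -0.001 -0.107" --pt "1.0 0.018 -0.019 -0.001 -0.107" --pt "1.0 0.02 -0.017 -0.001 -0.107" --pt "1.0 0.022 -0.015 -0.001 -0.107" --pt "1.0 0.023 -0.012 -0.001 -0.107" --pt "1.0 0.024 -0.01 -0.001 -0.107" --pt "1.0 0.025 -0.007 -0.001 -0.107" --pt "1.0 0.026 -0.004 -0.001 -0.107" --pt "1.0 0.026 -0.002 -0.001 -0.107" --pt "1.0 0.026 0.001 -0.001 -0.107" --pt "1.0 0.02 0.004 -0.001 -0.107" --pt "1 0 0 0 -0.03"

```text
clock: 14.83
eef_pos: [653.4, 97.2, 158.4]
tool_rot: [-3.07, 0.039, 2.348]
force: [0.6, 1.6, -0.6]
width: 85.3
```

```bash
python3 plan.py 673.5 136 80 137 1 25; python3 w.py w7 673 136 70 27 38 0
```

```text
pos [653.4  97.2 158.4] yaw 134.5 tilt rad/tan [-0.035 -0.073] w 85.3 f [ 0.6  1.6 -0.6] t 14.83 n 4 dyaw 2.5
q [-0.74  0.99  1.07  1.53 -0.83  1.16  1.25] D [ 20.1  38.8 -78.4] tool [0.0166 0.047  0.0747]
[[1.0, 0.004, 0.012, 0.019, -0.011], [1.0, 0.004, 0.012, 0.019, -0.011], [1.0, 0.004, 0.012, 0.019, -0.011], [1.0, 0.004, 0.012, 0.019, -0.011]]
n 3272 z [30.5 31.7 32.9] rect [672.4 136.2] [46.1 71.9] 48.3 circ [672.5 136. ] 42.1
```

View pics/w7.png

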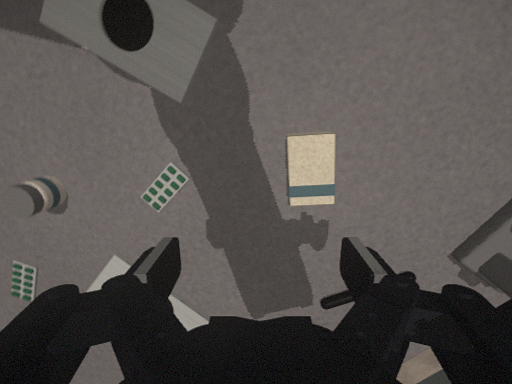

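```bash
python3 plan.py 672.5 136.2 40 138.3 1 25
```

```text
pos [654.1  95.2 159. ] yaw 134.4 tilt rad/tan [-0.034 -0.075] w 85.5 f [ 0.3  0.1 -0.1] t 14.88 n 6 dyaw 3.9
q [-0.74  0.99  1.07  1.53 -0.83  1.16  1.25] D [  18.4   41.  -119. ] tool [0.0213 0.0501 0.1149]
[[1.0, 0.004, 0.008, 0.019, -0.011], [1.0, 0.003, 0.008, 0.019, -0.011], [1.0, 0.003, 0.008, 0.019, -0.011], [1.0, 0.003, 0.008, 0.019, -0.011], [1.0, 0.003, 0.009, 0.019, -0.011], [1.0, 0.003, 0.009, 0.019, -0.011]]
```

Call:
send_rows --pt "1.0 0.004 0.009 0.019 -0.011" --pt "1.0 0.003 0.009 0.019 -0.011" --pt "1.0 0.003 0.009 0.019 -0.011" --pt "1.0 0.003 0.008 0.019 -0.011" --pt "1.0 0.003 0.008 0.019 -0.011" --pt "1.0 0.003 0.007 0.015 -0.011" --pt "1 0 0 0 0" --pt "1 0 0 0 0"

```text
clock: 15.55
eef_pos: [675.6, 131.3, 35.8]
tool_rot: [-3.061, 0.04, 2.398]
force: [0.7, -0.9, 0.3]
width: 85.4
```

```bash
python3 plan.py 672.5 136.2 7 138.3 1 25
```

```text
pos [675.6 131.3  35.8] yaw 137.4 tilt rad/tan [-0.041 -0.08 ] w 85.4 f [ 0.7 -0.9  0.3] t 15.55 n 2 dyaw 0.9
q [-0.73  1.16  0.96  1.5  -0.94  1.04  1.27] D [ -3.1   4.9 -28.8] tool [0.0068 0.0038 0.0284]
[[1.0, 0.003, 0.002, 0.014, -0.008], [1.0, 0.003, 0.002, 0.014, -0.008]]
```

Call:
send_rows --pt "1.0 0.003 0.002 0.014 -0.008" --pt "1.0 0.003 0.002 0.013 -0.008" --pt "1 0 0 0 0" --pt "1 0 0 0 0"

```text
clock: 15.88
eef_pos: [673.7, 133.9, 7.1]
tool_rot: [-3.06, 0.041, 2.412]
force: [0.4, -0.8, 0.0]
width: 85.2
```

```bash
python3 plan.py 672.5 136.2 7 138.3 1 25
```

```text
pos [673.7 133.9   7.1] yaw 138.2 tilt rad/tan [-0.04  -0.082] w 85.2 f [ 0.4 -0.8  0. ] t 15.88 n 1 dyaw 0.1
q [-0.72  1.19  0.93  1.51 -0.97  0.99  1.29] D [-1.2  2.3 -0.1] tool [ 0.0025  0.0009 -0.0001]
[[1.0, 0.002, 0.001, -0.0, -0.002]]
```

Call:
send_rows --pt "0.2 0 0 0 0" --pt "-1 0 0 0 0" --pt "-1 0 0 0 0" --pt "-1 0 0 0 0" --pt "-1 0 0 0 0" --pt "-1 0 0 0 0" --pt "-1 0 0 -0.01 0" --pt "-1 0 0 -0.02 0" --pt "-1 0 0 -0.03 0" --pt "-1 0 0 -0.03 0" --pt "-1 0 0 -0.02 0" --pt "-1 0 0 0 0"

```text
clock: 16.88
eef_pos: [676.6, 142.6, 126.1]
tool_rot: [-3.06, 0.043, 2.409]
force: [1.5, -0.6, 0.3]
width: 45.4
```

```bash
python3 plan.py 530 390 130 189.8 -1 30; python3 w.py w8 650 160 70 80 150 0
```

```text
pos [676.6 142.6 126.1] yaw 138.0 tilt rad/tan [-0.04  -0.083] w 45.4 f [ 1.5 -0.6  0.3] t 16.88 n 10 dyaw 51.8
q [-0.76  1.06  1.03  1.45 -0.85  1.16  1.22] D [-146.6  247.4    3.9] tool [ 0.274   0.0843 -0.0227]
[[-1.0, 0.027, 0.008, -0.002, -0.09], [-1.0, 0.027, 0.011, -0.002, -0.09], [-1.0, 0.025, 0.013, -0.002, -0.09], [-1.0, 0.024, 0.015, -0.002, -0.09], [-1.0, 0.023, 0.018, -0.002, -0.09], [-1.0, 0.021, 0.02, -0.002, -0.09], [-1.0, 0.019, 0.021, -0.002, -0.09], [-1.0, 0.017, 0.023, -0.002, -0.09], [-1.0, 0.015, 0.024, -0.002, -0.09], [-1.0, 0.013, 0.026, -0.002, -0.09]]
n 13490 z [134.  148.5 149.5] rect [674.3 144.9] [73.  72.6] 48.3 circ [673.8 144.8] 41.8
```

View pics/w8.png

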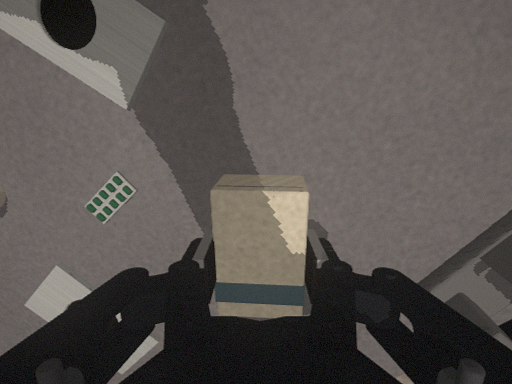

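The carton is held squarely, with its far edge near (260,180). Now I'll carry it to the short nest.

Call:
send_rows --pt "-1.0 0.027 0.008 -0.002 -0.09" --pt "-1.0 0.027 0.011 -0.002 -0.09" --pt "-1.0 0.025 0.013 -0.002 -0.09" --pt "-1.0 0.024 0.015 -0.002 -0.09" --pt "-1.0 0.023 0.018 -0.002 -0.09" --pt "-1.0 0.021 0.02 -0.002 -0.09" --pt "-1.0 0.019 0.021 -0.002 -0.09" --pt "-1.0 0.017 0.023 -0.002 -0.09" --pt "-1.0 0.012 0.018 -0.002 -0.09" --pt "-1.0 0.005 0.012 -0.002 -0.06" --pt "-1 0 0 0 0" --pt "-1 0 0 0 0"

```text
clock: 17.93
eef_pos: [523.7, 374.3, 114.3]
tool_rot: [-3.052, -0.058, -2.972]
force: [0.9, -0.2, -1.4]
width: 45.2
```

```bash
python3 plan.py 506.5 408.5 60 189.8 -1 22
```

```text
pos [523.7 374.3 114.3] yaw -170.3 tilt rad/tan [-0.091 -0.055] w 45.2 f [ 0.9 -0.2 -1.4] t 17.93 n 4 dyaw 0.1
q [-1.12  0.96  0.85  1.55 -0.7   1.06  1.65] D [-17.2  34.2 -54.3] tool [0.008  0.0414 0.0514]
[[-1.0, 0.002, 0.01, 0.013, -0.0], [-1.0, 0.002, 0.01, 0.013, -0.0], [-1.0, 0.002, 0.01, 0.013, -0.0], [-1.0, 0.002, 0.01, 0.013, -0.0]]
```

Call:
send_rows --pt "-1.0 0.002 0.009 0.013 0" --pt "-1.0 0.002 0.009 0.013 0" --pt "-1.0 0.002 0.009 0.013 0" --pt "-1.0 0.002 0.008 0.013 0" --pt "-1 0 0.002 0.01 0" --pt "-1 0 0 0 0" --pt "-1 0 0 0 0"

```text
clock: 18.52
eef_pos: [506.1, 399.1, 38.6]
tool_rot: [-3.045, -0.062, -2.985]
force: [-0.4, 0.7, -0.2]
width: 44.8
```

```bash
python3 plan.py 507 408.2 25 189.8 -1 22
```

```text
pos [506.1 399.1  38.6] yaw -171.0 tilt rad/tan [-0.101 -0.054] w 44.8 f [-0.4  0.7 -0.2] t 18.52 n 1 dyaw 0.8
q [-1.15  1.06  0.79  1.57 -0.78  0.97  1.63] D [  0.9   9.1 -13.6] tool [-0.0032  0.0101  0.0126]
[[-1.0, -0.003, 0.01, 0.013, -0.014]]
```

Call:
send_rows --pt "-1.0 -0.002 0.006 0.007 -0.014" --pt "-1.0 -0.001 0.004 0.006 0" --pt "-1 0 0 0 0" --pt "-1 0 0 0 0"

```text
clock: 18.85
eef_pos: [508.5, 407.9, 23.8]
tool_rot: [-3.046, -0.061, -2.971]
force: [0.7, 0.7, -0.8]
width: 45.3
```

```bash
python3 plan.py 507 408.2 15 189.8 -1 22; python3 w.py w9 510 410 70 30 80 0
```

```text
pos [508.5 407.9  23.8] yaw -170.2 tilt rad/tan [-0.1   -0.054] w 45.3 f [ 0.7  0.7 -0.8] t 18.85 n 1 dyaw 0.0
q [-1.14  1.08  0.78  1.55 -0.79  0.96  1.64] D [-1.5  0.3 -8.8] tool [0.0009 0.0014 0.0088]
[[-1.0, 0.001, 0.001, 0.009, -0.001]]
n 19169 z [42.3 48.3 77.6] rect [504.4 417.9] [ 74.2 102.9] 9.5 circ [507.5 418.6] 52.0
```

View pics/w9.png

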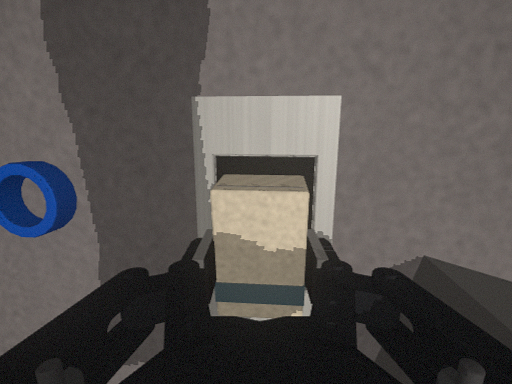

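Call:
send_rows --pt "-1.0 0.001 0.001 0.005 0" --pt "-1 0 0 0.002 0" --pt "-1 0 0 0.002 0" --pt "-1 0 0 0 0"

```text
clock: 19.23
eef_pos: [508.0, 408.0, 16.6]
tool_rot: [-3.047, -0.059, -2.972]
force: [-0.6, 0.3, 2.7]
width: 45.5
```

```bash
python3 plan.py 507 408.2 15 189.8 -1 22
```

```text
pos [508.  408.   16.6] yaw -170.3 tilt rad/tan [-0.097 -0.054] w 45.5 f [-0.6  0.3  2.7] t 19.23 n 1 dyaw 0.1
q [-1.14  1.09  0.77  1.56 -0.8   0.94  1.64] D [-1.   0.2 -1.6] tool [0.0009 0.0005 0.0016]
[[-1.0, 0.001, 0.0, 0.002, -0.001]]
```

Call:
send_rows --pt "-1 0 0 0.001 0" --pt "-0.1 0 0 0 0" --pt "0.3 0 0 0 0" --pt "0.6 0 0 0 0" --pt "1 0 0 0 0" --pt "1 0 0 0 0" --pt "1 0 0 -0.015 0" --pt "1 0 0 -0.03 0" --pt "1 0 0 -0.03 0" --pt "1 0 0 -0.03 0" --pt "1 0 0 0 0"

```text
clock: 20.15
eef_pos: [512.3, 417.4, 125.4]
tool_rot: [-3.044, -0.061, -2.974]
force: [2.1, -0.4, 2.0]
width: 85.5
```

```bash
python3 w.py w10 505 408 80 28 44 0;python3 plan.py 650 0 130 90 1 30
```

```text
n 3991 z [34.6 35.8 36.8] rect [504.  407.6] [71.8 46.3] 9.6 circ [504.  407.2] 41.6
pos [511.  416.8 123.1] yaw -170.4 tilt rad/tan [-0.104 -0.054] w 85.6 f [0.3 0.4 0.4] t 20.2 n 16 dyaw -99.6
q [-1.18  0.98  0.86  1.48 -0.7   1.12  1.56] D [ 139.  -416.8    6.9] tool [-0.0671 -0.4331  0.0317]
[[1.0, -0.004, -0.027, 0.002, 0.109], [1.0, -0.007, -0.026, 0.002, 0.109], [1.0, -0.01, -0.026, 0.002, 0.109], [1.0, -0.013, -0.024, 0.002, 0.109], [1.0, -0.015, -0.023, 0.002, 0.109], [1.0, -0.018, -0.021, 0.002, 0.109], [1.0, -0.02, -0.019, 0.002, 0.109], [1.0, -0.022, -0.017, 0.002, 0.109], [1.0, -0.023, -0.014, 0.002, 0.109], [1.0, -0.025, -0.012, 0.002, 0.109], [1.0, -0.026, -0.009, 0.002, 0.109], [1.0, -0.027, -0.006, 0.002, 0.109], [1.0, -0.027, -0.003, 0.002, 0.109], [1.0, -0.027, -0.0, 0.002, 0.109], [1.0, -0.027, 0.003, 0.002, 0.109], [1.0, -0.027, 0.006, 0.002, 0.109]]
```

View pics/w10.png

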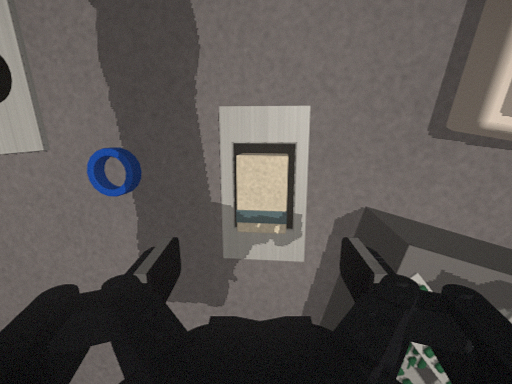

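The short carton is in its recess at about (262,190), flat, top at z = 35.8. Before the jars I'll straighten the tool with an outward stretch, so I check for tall things in that direction.

```bash
python3 - <<'E'
from h import *
p=np.load("top0.npy",allow_pickle=True).item();X=pts(p);ok=p["z_map"]>300
for x in range(150,950,50):
    print(x,[int(np.percentile(X[...,2][q],98)) if (q:=ok&(abs(X[...,0]-x)<25)&(abs(X[...,1]-y)<25)).sum()>5 else '-' for y in range(700,-600,-50)])
E
python3 plan.py 310 690 220 160 1 36
```

```text
150 ['-', 4, 4, 5, 5, 5, 5, 5, 5, 5, 5, 5, 5, 6, 6, 6, 6, 6, 6, 6, 6, 6, 6, 6, 6, 7]
200 ['-', 56, 56, 52, 4, 5, 5, 5, 5, 5, 6, 5, 5, 26, 27, 27, 26, 6, 6, 6, 6, 6, 6, 6, 6, 6]
250 ['-', 70, 72, 54, 5, 6, 5, 6, 6, 5, 5, 5, 5, 27, 27, 28, 28, 6, 6, 6, 6, 5, 5, 6, 6, 7]
300 ['-', 72, 72, 68, 5, 4, 5, 5, 6, 5, 5, 5, 5, 28, 28, 27, 27, 6, 6, 12, 11, 11, 6, 5, 6, 6]
350 ['-', 72, 72, 67, 5, 5, 6, 36, 37, 37, 5, 9, 12, 5, 5, 6, 6, 6, 6, 12, 10, 12, 6, 6, 6, 6]
400 [2, 72, 72, 55, 5, 6, 6, 36, 36, 32, 5, 12, 13, 12, 5, 5, 6, 6, 6, 12, 10, 12, 5, 6, 6, 6]
450 [3, 4, 5, 5, 5, 11, 13, 11, 4, 5, 5, 14, 13, 11, 6, 5, 49, 6, 5, 12, 12, 12, 6, 6, 7, 6]
500 [35, 100, 102, 102, 101, 11, 9, 11, 6, 21, 5, 13, 13, 5, 5, 6, 50, 6, 5, 10, 8, 6, 70, 74, 6, 130]
550 [64, 75, 84, 92, 101, 12, 13, 11, 6, 21, 5, 6, 9, 6, 10, 5, 6, 6, 6, 9, 6, 72, 72, 75, 7, 130]
600 [55, 83, 96, 99, 102, 9, 12, 5, 5, 5, 5, 5, 5, 6, 9, 6, 11, 13, 12, 6, 7, 75, 73, 74, 73, 131]
650 [48, 85, 91, 82, 102, 5, 5, 5, 5, 5, 5, 37, 34, 6, 6, 6, 12, 11, 12, 6, 7, 6, 6, 75, 75, 131]
700 [91, 95, 82, 99, 102, 5, 5, 5, 5, 5, 5, 37, 36, 5,
[... 304 characters left out ...]
, 64, 36, 68, 68, 6, 6, 6]
900 [5, 78, 78, 79, 78, 77, 5, 100, 111, 100, 79, 5, 6, 6, 6, 50, 57, 50, 6, 68, 66, 69, 70, 67, 7, 6]
pos [511.  416.8 123.1] yaw -170.4 tilt rad/tan [-0.104 -0.054] w 85.6 f [0.3 0.4 0.4] t 20.2 n 10 dyaw -29.6
q [-1.18  0.98  0.86  1.48 -0.7   1.12  1.56] D [-201.   273.2   96.9] tool [ 0.1586  0.2928 -0.1163]
[[1.0, 0.016, 0.029, -0.012, 0.052], [1.0, 0.017, 0.028, -0.012, 0.052], [1.0, 0.019, 0.027, -0.012, 0.052], [1.0, 0.02, 0.026, -0.012, 0.052], [1.0, 0.022, 0.025, -0.012, 0.052], [1.0, 0.023, 0.024, -0.012, 0.052], [1.0, 0.024, 0.023, -0.012, 0.052], [1.0, 0.025, 0.022, -0.012, 0.052], [1.0, 0.026, 0.02, -0.012, 0.052], [1.0, 0.027, 0.019, -0.012, 0.052]]
```

View pics/side0.png

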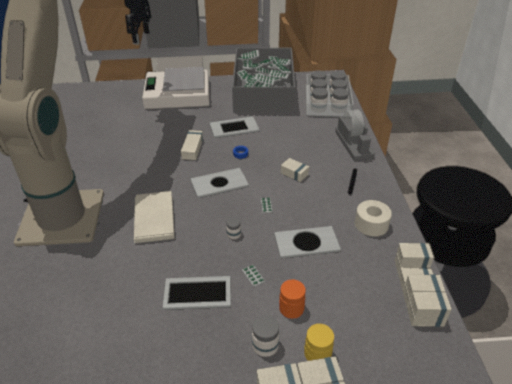

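Call:
send_rows --pt "1.0 0.016 0.029 -0.018 0.052" --pt "1.0 0.017 0.028 -0.018 0.052" --pt "1.0 0.019 0.027 -0.018 0.052" --pt "1.0 0.02 0.026 -0.018 0.052" --pt "1.0 0.022 0.025 -0.018 0.052" --pt "1.0 0.023 0.024 -0.012 0.052" --pt "1.0 0.024 0.023 -0.01 0.052" --pt "1.0 0.025 0.022 -0.005 0.052" --pt "1.0 0.02 0.015 -0.005 0.052" --pt "1.0 0 0 0 0"

```text
clock: 21.03
eef_pos: [330.2, 664.1, 230.2]
tool_rot: [-3.017, -0.012, 2.81]
force: [-1.2, 0.4, -0.7]
width: 85.2
```

```bash
python3 plan.py 390 880 220 150 1 40
```

```text
pos [330.2 664.1 230.2] yaw 161.0 tilt rad/tan [-0.125 -0.004] w 85.2 f [-1.2  0.4 -0.7] t 21.03 n 6 dyaw -11.0
q [-1.51  1.04  1.03  1.06 -0.79  1.54  0.58] D [ 59.8 215.9 -10.2] tool [ 0.0136  0.2232 -0.0175]
[[1.0, 0.002, 0.037, -0.003, 0.032], [1.0, 0.003, 0.037, -0.003, 0.032], [1.0, 0.005, 0.037, -0.003, 0.032], [1.0, 0.006, 0.037, -0.003, 0.032], [1.0, 0.007, 0.037, -0.003, 0.032], [1.0, 0.008, 0.036, -0.003, 0.032]]
```

Call:
send_rows --pt "1.0 0.002 0.037 -0.003 0" --pt "1.0 0.003 0.037 -0.003 0" --pt "1.0 0.003 0.037 -0.003 0" --pt "1.0 0.003 0.037 -0.003 0" --pt "1.0 0.003 0.037 -0.003 0" --pt "1.0 0.003 0.037 -0.003 0" --pt "1.0 0.003 0.037 -0.003 0"

```text
clock: 21.62
eef_pos: [368.2, 807.3, 188.2]
tool_rot: [-3.058, -0.017, 2.765]
force: [3.1, -0.4, 1.3]
width: 85.7
```

```bash
python3 plan.py 390 880 220 150 1 40
```

```text
pos [368.2 807.3 188.2] yaw 158.4 tilt rad/tan [-0.084  0.013] w 85.7 f [ 3.1 -0.4  1.3] t 21.62 n 3 dyaw -8.4
q [-1.23  1.34  1.13  0.19 -1.1   1.81  0.14] D [21.8 72.7 31.8] tool [ 0.007   0.0728 -0.0379]
[[1.0, 0.002, 0.024, -0.013, 0.049], [1.0, 0.004, 0.024, -0.013, 0.049], [1.0, 0.005, 0.024, -0.013, 0.049]]
```

Call:
send_rows --pt "1.0 0.003 0.037 -0.01 0" --pt "1.0 0.003 0.037 -0.01 0" --pt "1.0 0.003 0.037 -0.01 0"

```text
clock: 21.87
eef_pos: [373.2, 833.8, 184.1]
tool_rot: [-3.131, -0.008, 2.755]
force: [-1.2, -0.1, -1.1]
width: 85.1
```

```bash
python3 plan.py 390 880 220 150 1 40
```

```text
pos [373.2 833.8 184.1] yaw 157.8 tilt rad/tan [-0.011  0.008] w 85.1 f [-1.2 -0.1 -1.1] t 21.87 n 2 dyaw -7.8
q [-1.24  1.34  1.12  0.19 -1.1   1.73  0.12] D [16.8 46.2 35.9] tool [ 0.0022  0.0488 -0.0364]
[[1.0, 0.001, 0.024, -0.018, 0.068], [1.0, 0.003, 0.024, -0.018, 0.068]]
```

```bash
python3 plan.py 600 400 200 125 1 38
```

```text
pos [373.2 833.8 184.1] yaw 157.8 tilt rad/tan [-0.011  0.008] w 85.1 f [-1.2 -0.1 -1.1] t 21.87 n 13 dyaw -32.8
q [-1.24  1.34  1.12  0.19 -1.1   1.73  0.12] D [ 226.8 -433.8   15.9] tool [-0.3736 -0.3163 -0.0158]
[[1.0, -0.029, -0.024, -0.001, 0.044], [1.0, -0.03, -0.023, -0.001, 0.044], [1.0, -0.031, -0.022, -0.001, 0.044], [1.0, -0.032, -0.02, -0.001, 0.044], [1.0, -0.033, -0.019, -0.001, 0.044], [1.0, -0.033, -0.017, -0.001, 0.044], [1.0, -0.034, -0.016, -0.001, 0.044], [1.0, -0.035, -0.014, -0.001, 0.044], [1.0, -0.035, -0.013, -0.001, 0.044], [1.0, -0.036, -0.011, -0.001, 0.044], [1.0, -0.036, -0.01, -0.001, 0.044], [1.0, -0.037, -0.008, -0.001, 0.044], [1.0, -0.037, -0.007, -0.001, 0.044]]
```

Call:
send_rows --pt "1 0 -0.03 0 0" --pt "1 0 -0.03 0 0" --pt "1 0 -0.03 0 0" --pt "1 0 -0.03 0 0" --pt "1 0 -0.03 0 0" --pt "1 0 -0.03 0 0" --pt "1 0 0 0 0"

```text
clock: 22.45
eef_pos: [312.3, 693.2, 186.5]
tool_rot: [3.14, -0.014, 2.764]
force: [0.9, 0.2, -0.1]
width: 85.7
```

```bash
python3 plan.py 600 350 180 120 1 38
```

```text
pos [312.3 693.2 186.5] yaw 158.4 tilt rad/tan [0.001 0.014] w 85.7 f [ 0.9  0.2 -0.1] t 22.45 n 12 dyaw -38.4
q [-1.62  1.11  1.18  1.21 -1.01  1.41  0.64] D [ 287.7 -343.2   -6.5] tool [-0.3941 -0.2129  0.0006]
[[1.0, -0.033, -0.018, 0.0, 0.056], [1.0, -0.034, -0.016, 0.0, 0.056], [1.0, -0.035, -0.014, 0.0, 0.056], [1.0, -0.035, -0.012, 0.0, 0.056], [1.0, -0.036, -0.01, 0.0, 0.056], [1.0, -0.036, -0.008, 0.0, 0.056], [1.0, -0.037, -0.006, 0.0, 0.056], [1.0, -0.037, -0.004, 0.0, 0.056], [1.0, -0.037, -0.002, 0.0, 0.056], [1.0, -0.037, 0.0, 0.0, 0.056], [1.0, -0.037, 0.002, 0.0, 0.056], [1.0, -0.037, 0.004, 0.0, 0.056]]
```

Call:
send_rows --pt "1 0 -0.03 0 0" --pt "1 0 -0.033 0 0" --pt "1 0 -0.033 0 0" --pt "1 0 -0.033 0 0" --pt "1 0 -0.033 0 0" --pt "1 0 -0.033 0 0" --pt "1 0 -0.033 0 0" --pt "1 0 -0.03 0 0" --pt "1 0 0 0 0"

```text
clock: 23.2
eef_pos: [206.1, 445.4, 186.5]
tool_rot: [3.131, -0.025, 2.778]
force: [0.2, -1.3, 0.9]
width: 85.7
```

```bash
python3 plan.py 480 80 150 100 1 38
```

```text
pos [206.1 445.4 186.5] yaw 159.2 tilt rad/tan [0.009 0.026] w 85.7 f [ 0.2 -1.3  0.9] t 23.2 n 13 dyaw -59.2
q [-1.9   0.82  1.26  2.03 -0.96  1.06  1.05] D [ 273.9 -365.4  -36.5] tool [-0.3868 -0.2443  0.0241]
[[1.0, -0.03, -0.019, 0.002, 0.079], [1.0, -0.031, -0.016, 0.002, 0.079], [1.0, -0.032, -0.014, 0.002, 0.079], [1.0, -0.033, -0.011, 0.002, 0.079], [1.0, -0.034, -0.009, 0.002, 0.079], [1.0, -0.035, -0.006, 0.002, 0.079], [1.0, -0.035, -0.003, 0.002, 0.079], [1.0, -0.035, -0.0, 0.002, 0.079], [1.0, -0.035, 0.003, 0.002, 0.079], [1.0, -0.035, 0.005, 0.002, 0.079], [1.0, -0.034, 0.008, 0.002, 0.079], [1.0, -0.034, 0.011, 0.002, 0.079], [1.0, -0.033, 0.013, 0.002, 0.079]]
```

Call:
send_rows --pt "1.0 -0.03 -0.019 0.002 0.05" --pt "1.0 -0.031 -0.016 0.002 0.05" --pt "1.0 -0.032 -0.014 0.002 0.06" --pt "1.0 -0.033 -0.011 0.002 0.07" --pt "1.0 -0.034 -0.009 0.002 0.079" --pt "1.0 -0.035 -0.006 0.002 0.079" --pt "1.0 -0.035 -0.003 0.002 0.079" --pt "1.0 -0.035 0 0.002 0.079" --pt "1.0 -0.035 0.003 0.002 0.079" --pt "1.0 -0.03 0.005 0.002 0.079" --pt "1 0 0 0 0"

```text
clock: 24.12
eef_pos: [445.2, 186.7, 157.8]
tool_rot: [3.134, -0.039, 2.067]
force: [-0.2, -0.1, 0.3]
width: 85.2
```

```bash
python3 plan.py 475 -90 130 100 1 30
```

```text
pos [445.2 186.7 157.8] yaw 118.4 tilt rad/tan [0.004 0.04 ] w 85.2 f [-0.2 -0.1  0.3] t 24.12 n 10 dyaw -18.4
q [-1.13  0.86  1.23  2.07 -1.04  1.04  1.16] D [  29.8 -276.7  -27.8] tool [-0.2585 -0.1056  0.0168]
[[1.0, -0.026, -0.011, 0.002, 0.032], [1.0, -0.026, -0.01, 0.002, 0.032], [1.0, -0.026, -0.009, 0.002, 0.032], [1.0, -0.027, -0.008, 0.002, 0.032], [1.0, -0.027, -0.007, 0.002, 0.032], [1.0, -0.027, -0.006, 0.002, 0.032], [1.0, -0.027, -0.005, 0.002, 0.032], [1.0, -0.028, -0.005, 0.002, 0.032], [1.0, -0.028, -0.004, 0.002, 0.032], [1.0, -0.028, -0.003, 0.002, 0.032]]
```

Call:
send_rows --pt "1.0 -0.026 -0.011 0.002 0.032" --pt "1.0 -0.026 -0.01 0.002 0.032" --pt "1.0 -0.026 -0.009 0.002 0.032" --pt "1.0 -0.027 -0.008 0.002 0.032" --pt "1.0 -0.027 -0.007 0.002 0.032" --pt "1.0 -0.027 -0.006 0.002 0.032" --pt "1.0 -0.027 -0.005 0.002 0.032" --pt "1.0 -0.028 -0.005 0.002 0.032" --pt "1.0 -0.02 -0.004 0.002 0.032" --pt "1.0 0 0 0 0" --pt "1 0 0 0 0"

```text
clock: 25.03
eef_pos: [484.1, -58.5, 131.7]
tool_rot: [3.127, -0.044, 1.787]
force: [-0.3, 0.5, -1.0]
width: 85.3
```

```bash
python3 w.py w11 475 -105 50 38 52 0; python3 plan.py 475.2 -105.2 70 100 1 25
```

```text
n 1172 z [42.4 45.7 46.8] rect [ 474.8 -105.3] [35.9 35.7] 28.3 circ [ 475.  -105.5] 18.2
pos [484.2 -58.5 131.8] yaw 102.4 tilt rad/tan [-0.     0.046] w 85.3 f [-0.1 -0.7  1.1] t 25.08 n 4 dyaw -2.4
q [-0.57  0.87  1.14  2.08 -1.07  0.98  1.4 ] D [ -9.  -46.7 -61.8] tool [-0.0463 -0.0197  0.0596]
[[1.0, -0.012, -0.005, 0.015, 0.01], [1.0, -0.012, -0.005, 0.015, 0.01], [1.0, -0.012, -0.005, 0.015, 0.01], [1.0, -0.012, -0.005, 0.015, 0.01]]
```

View pics/w11.png

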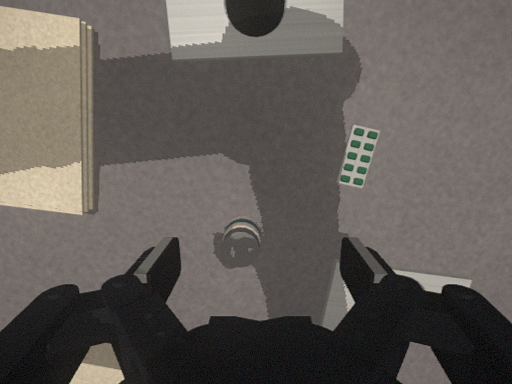

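Call:
send_rows --pt "1.0 -0.012 -0.005 0.015 0.01" --pt "1.0 -0.012 -0.005 0.015 0.01" --pt "1.0 -0.012 -0.005 0.015 0.01" --pt "1.0 -0.009 -0.004 0.01 0.01" --pt "1 0 0 0 0" --pt "1 0 0 0 0"

```text
clock: 25.58
eef_pos: [479.5, -94.8, 73.8]
tool_rot: [3.122, -0.047, 1.766]
force: [0.7, -0.2, -0.3]
width: 85.6
```

```bash
python3 plan.py 475 -105.4 40 100 1 18
```

```text
pos [479.5 -94.8  73.8] yaw 101.2 tilt rad/tan [-0.     0.051] w 85.6 f [ 0.7 -0.2 -0.3] t 25.58 n 2 dyaw -1.2
q [-0.34  0.84  0.84  2.11 -1.09  0.74  1.44] D [ -4.5 -10.6 -33.8] tool [-0.0111 -0.0071  0.0332]
[[1.0, -0.006, -0.004, 0.017, 0.01], [1.0, -0.006, -0.003, 0.017, 0.01]]
```

Call:
send_rows --pt "1.0 -0.009 -0.005 0 0.01" --pt "1.0 0 0 0 0" --pt "1 0 0 0 0"

```text
clock: 25.83
eef_pos: [477.5, -102.2, 74.5]
tool_rot: [3.121, -0.048, 1.761]
force: [0.2, 0.7, 0.7]
width: 85.1
```

```bash
python3 plan.py 475 -105.4 40 100 1 18
```

```text
pos [ 477.5 -102.2   74.5] yaw 100.9 tilt rad/tan [0.    0.052] w 85.1 f [0.2 0.7 0.7] t 25.83 n 2 dyaw -0.9
q [-0.33  0.84  0.83  2.11 -1.09  0.74  1.46] D [ -2.5  -3.2 -34.5] tool [-0.0043 -0.0038  0.0342]
[[1.0, -0.002, -0.002, 0.017, 0.008], [1.0, -0.002, -0.002, 0.017, 0.008]]
```

Call:
send_rows --pt "1.0 -0.002 -0.002 0.015 0" --pt "1.0 -0.002 -0.002 0.015 0" --pt "1 -0.001 -0.001 0.015 0" --pt "1 -0.001 0 0.012 0" --pt "1 0 0 0 0" --pt "1 0 0 0 0"

```text
clock: 26.33
eef_pos: [477.4, -104.9, 17.4]
tool_rot: [3.117, -0.043, 1.768]
force: [0.2, -0.4, 1.1]
width: 85.4
```

```bash
python3 plan.py 475 -105.4 7 100 1 18
```

```text
pos [ 477.4 -104.9   17.4] yaw 101.3 tilt rad/tan [0.005 0.049] w 85.4 f [ 0.2 -0.4  1.1] t 26.33 n 1 dyaw -1.3
q [-0.13  0.85  0.51  2.12 -1.09  0.48  1.45] D [ -2.4  -0.5 -10.4] tool [-0.0005 -0.0027  0.0103]
[[1.0, -0.001, -0.003, 0.01, 0.022]]
```

Call:
send_rows --pt "1.0 -0.001 -0.003 0.009 0" --pt "1 0 0 0 0" --pt "0.2 0 0 0 0" --pt "-0.1 0 0 0 0" --pt "-0.3 0 0 0 0" --pt "-1 0 0 0 0" --pt "-1 0 0 0 0" --pt "-1 0 0 0 0"

```text
clock: 27.0
eef_pos: [477.3, -105.9, 12.2]
tool_rot: [3.114, -0.039, 1.771]
force: [-0.4, -0.9, 0.1]
width: 36.1
```

```bash
python3 plan.py 475 -105.4 60 100 -1 18
```

```text
pos [ 477.3 -105.9   12.2] yaw 101.5 tilt rad/tan [0.01  0.046] w 36.1 f [-0.4 -0.9  0.1] t 27.0 n 3 dyaw -1.5
q [-0.1   0.84  0.46  2.13 -1.08  0.44  1.45] D [-2.3  0.5 47.8] tool [ 0.0028 -0.0009 -0.0478]
[[-1.0, 0.001, -0.0, -0.016, 0.009], [-1.0, 0.001, -0.0, -0.016, 0.009], [-1.0, 0.001, -0.0, -0.016, 0.009]]
```

Call:
send_rows --pt "-1.0 0.001 0 -0.01 0" --pt "-1.0 0.001 0 -0.02 0" --pt "-1.0 0.001 0 -0.025 0" --pt "-1 0 0 -0.025 0" --pt "-1 0 0 -0.015 0" --pt "-1 0 0 0 0" --pt "-1 0 0 0 0"

```text
clock: 27.58
eef_pos: [474.0, -106.4, 110.7]
tool_rot: [3.117, -0.04, 1.771]
force: [0.1, -0.0, -0.5]
width: 35.8
```

```bash
python3 plan.py 445 111 110 110 -1 28; python3 w.py w12 475 -105 50 38 52 0
```

```text
pos [ 474.  -106.4  110.7] yaw 101.5 tilt rad/tan [0.006 0.047] w 35.8 f [ 0.1 -0.  -0.5] t 27.58 n 8 dyaw 8.5
q [-0.25  0.7   0.69  2.1  -0.84  0.65  1.24] D [-29.  217.4  -0.7] tool [0.2186 0.0146 0.0099]
[[-1.0, 0.027, 0.002, 0.001, -0.019], [-1.0, 0.027, 0.002, 0.001, -0.019], [-1.0, 0.027, 0.003, 0.001, -0.019], [-1.0, 0.027, 0.003, 0.001, -0.019], [-1.0, 0.027, 0.004, 0.001, -0.019], [-1.0, 0.027, 0.004, 0.001, -0.019], [-1.0, 0.027, 0.005, 0.001, -0.019], [-1.0, 0.027, 0.005, 0.001, -0.019]]
none
```

View pics/w12.png

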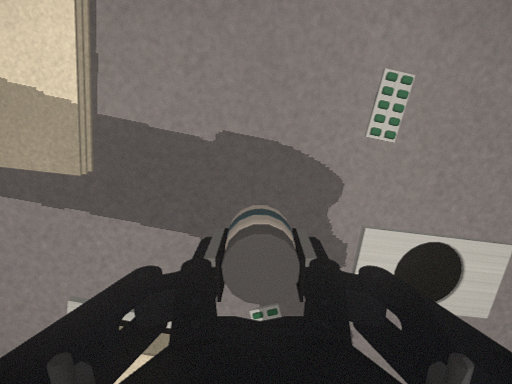

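Call:
send_rows --pt "-1.0 0.02 0.002 0.001 0" --pt "-1.0 0.027 0.002 0.001 0" --pt "-1.0 0.027 0.003 0.001 0" --pt "-1.0 0.027 0.003 0.001 0" --pt "-1.0 0.027 0.003 0.001 0" --pt "-1.0 0.027 0.003 0.001 0" --pt "-1.0 0.027 0.003 0.001 0" --pt "-1.0 0.015 0.002 0.001 0" --pt "-1 0 0 0 0" --pt "-1 0 0 0 0"

```text
clock: 28.47
eef_pos: [450.2, 97.7, 100.4]
tool_rot: [3.133, -0.038, 1.767]
force: [-0.2, -0.4, 0.3]
width: 35.9
```

```bash
python3 plan.py 445 111 60 101.5 -1 20
```

```text
pos [450.2  97.7 100.4] yaw 101.2 tilt rad/tan [0.01  0.038] w 35.9 f [-0.2 -0.4  0.3] t 28.47 n 3 dyaw 0.3
q [-0.7   0.7   0.7   2.17 -0.92  0.6   0.89] D [ -5.2  13.3 -40.4] tool [ 0.0126 -0.0029  0.0408]
[[-1.0, 0.004, -0.001, 0.014, -0.002], [-1.0, 0.004, -0.001, 0.014, -0.002], [-1.0, 0.004, -0.001, 0.014, -0.002]]
```

Call:
send_rows --pt "-1.0 0.004 -0.001 0.014 0" --pt "-1.0 0.004 -0.001 0.014 0" --pt "-1.0 0.003 -0.001 0.014 0" --pt "-1 0.002 -0.001 0.014 0" --pt "-1 0 0 0.01 0" --pt "-1 0 0 0 0" --pt "-1 0 0 0 0"

```text
clock: 29.05
eef_pos: [444.4, 101.8, 30.0]
tool_rot: [3.135, -0.031, 1.754]
force: [0.6, -0.6, -0.7]
width: 36.0
```

```bash
python3 plan.py 445 111 18 101.5 -1 20; python3 -c "
from h import *
p=get_image('side');cv2.imwrite('pics/s2.png',cv2.resize(p['image'][130:240,150:310],(800,550),interpolation=cv2.INTER_CUBIC))
p=get_image('top');cv2.imwrite('pics/t2.png',cv2.resize(p['image'][170:270,150:290],(770,550),interpolation=cv2.INTER_CUBIC))"
```

```text
pos [444.4 101.8  30. ] yaw 100.5 tilt rad/tan [0.007 0.03 ] w 36.0 f [ 0.6 -0.6 -0.7] t 29.05 n 1 dyaw 1.0
q [-0.55  0.78  0.44  2.21 -1.07  0.38  0.98] D [  0.6   9.2 -12. ] tool [0.0085 0.0022 0.0123]
[[-1.0, 0.009, 0.002, 0.012, -0.017]]
```

View pics/s2.png

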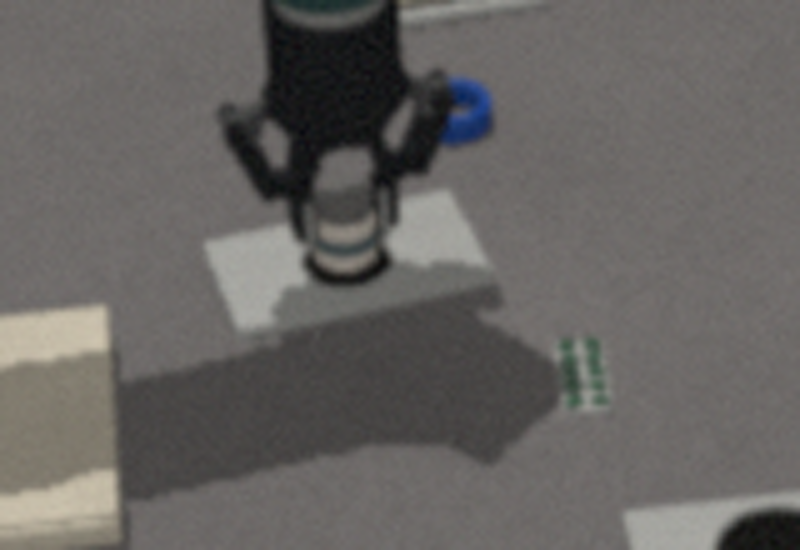

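The side view shows the jar upright over the recess at (345,260). It needs 9 mm more in +y, then down.

Call:
send_rows --pt "-1.0 0.01 0.002 0 0" --pt "-1.0 0 0 0 0" --pt "-1 0 0 0.006 0" --pt "-1 0 0 0 0"

```text
clock: 29.48
eef_pos: [447.0, 110.4, 26.9]
tool_rot: [3.13, -0.027, 1.753]
force: [-0.0, 0.6, -0.2]
width: 35.6
```

```bash
python3 plan.py 445 111 17 101.5 -1 20
```

```text
pos [447.  110.4  26.9] yaw 100.4 tilt rad/tan [0.013 0.027] w 35.6 f [-0.   0.6 -0.2] t 29.48 n 1 dyaw 1.1
q [-0.56  0.79  0.42  2.2  -1.07  0.36  0.96] D [-2.   0.6 -9.9] tool [ 0.0007 -0.002   0.0099]
[[-1.0, 0.001, -0.002, 0.01, -0.018]]
```

Call:
send_rows --pt "-1.0 0.001 -0.002 0.005 0" --pt "-1.0 0 0 0.003 0" --pt "-1 0 0 0.001 0" --pt "-1 0 0 0 0"

```text
clock: 29.82
eef_pos: [446.3, 109.8, 19.2]
tool_rot: [3.127, -0.026, 1.753]
force: [-0.6, -0.2, -1.6]
width: 35.9
```

```bash
python3 plan.py 445 111 17 101.5 -1 20
```

```text
pos [446.3 109.8  19.2] yaw 100.4 tilt rad/tan [0.016 0.025] w 35.9 f [-0.6 -0.2 -1.6] t 29.82 n 1 dyaw 1.1
q [-0.53  0.79  0.36  2.21 -1.07  0.32  0.96] D [-1.3  1.2 -2.2] tool [ 0.0014 -0.0011  0.0022]
[[-1.0, 0.001, -0.001, 0.002, -0.019]]
```

Call:
send_rows --pt "-1.0 0 0 0.002 0" --pt "-1.0 0 0 0.001 0" --pt "-1 0 0 0 0"

```text
clock: 30.07
eef_pos: [446.9, 109.3, 16.5]
tool_rot: [3.126, -0.025, 1.752]
force: [0.7, -0.1, 0.3]
width: 35.7
```

```bash
python3 plan.py 445 111 17 101.5 -1 20
```

```text
pos [446.9 109.3  16.5] yaw 100.4 tilt rad/tan [0.017 0.024] w 35.7 f [ 0.7 -0.1  0.3] t 30.07 n 1 dyaw 1.1
q [-0.51  0.79  0.35  2.21 -1.07  0.31  0.96] D [-1.9  1.7  0.5] tool [ 0.002  -0.0016 -0.0005]
[[-1.0, 0.002, -0.002, -0.0, -0.019]]
```

Call:
send_rows --pt "-0.25 0 0 0 0" --pt "-0.1 0 0 0 0" --pt "0.1 0 0 0 0" --pt "0.4 0 0 0 0" --pt "1 0 0 0 0" --pt "1 0 0 0 0" --pt "1 0 0 -0.01 0" --pt "1 0 0 -0.02 0" --pt "1 0 0 -0.03 0" --pt "1 0 0 -0.03 0" --pt "1 0 0 -0.02 0" --pt "1 0 0 0 0"

```text
clock: 31.07
eef_pos: [444.3, 105.1, 129.8]
tool_rot: [3.132, -0.025, 1.75]
force: [0.5, -0.7, 0.5]
width: 85.4
```

```bash
python3 w.py w13 445 111 50 40 58 0;python3 plan.py 520 -150 170 70 1 34
```

```text
n 1355 z [48.2 49.7 50.8] rect [444.9 109.7] [35.4 35.4] 53.1 circ [445.2 109.4] 18.3
pos [443.8 105.3 128.6] yaw 100.3 tilt rad/tan [0.01  0.024] w 85.3 f [1.1 0.5 0.4] t 31.12 n 8 dyaw -30.3
q [-0.74  0.63  0.69  2.16 -0.77  0.6   0.71] D [  76.2 -255.3   41.4] tool [-0.2637  0.0298 -0.0477]
[[1.0, -0.033, 0.004, -0.006, 0.066], [1.0, -0.033, 0.006, -0.006, 0.066], [1.0, -0.032, 0.008, -0.006, 0.066], [1.0, -0.032, 0.01, -0.006, 0.066], [1.0, -0.031, 0.012, -0.006, 0.066], [1.0, -0.03, 0.014, -0.006, 0.066], [1.0, -0.029, 0.016, -0.006, 0.066], [1.0, -0.028, 0.018, -0.006, 0.066]]
```

View pics/w13.png

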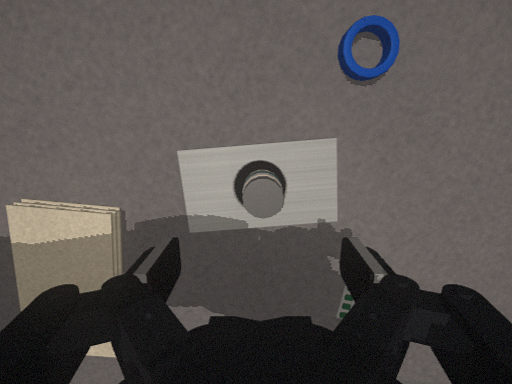

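The small jar stands in its recess at about (262,192), top at z = 49.7 (level). Now the large jar.

Call:
send_rows --pt "1.0 -0.033 0.004 -0.006 0.066" --pt "1.0 -0.033 0.006 -0.006 0.066" --pt "1.0 -0.032 0.008 -0.006 0.066" --pt "1.0 -0.032 0.01 -0.006 0.066" --pt "1.0 -0.031 0.012 -0.006 0.066" --pt "1.0 -0.03 0.014 -0.006 0.066" --pt "1.0 -0.029 0.016 -0.006 0.066" --pt "1.0 -0.028 0.018 -0.006 0.066"

```text
clock: 31.78
eef_pos: [516.5, -147.3, 159.9]
tool_rot: [-3.116, -0.032, 1.22]
force: [0.6, 0.3, -1.0]
width: 85.6
```

```bash
python3 plan.py 510 -410 160 38 1 34
```

```text
pos [ 516.5 -147.3  159.9] yaw 69.9 tilt rad/tan [-0.023  0.034] w 85.6 f [ 0.6  0.3 -1. ] t 31.78 n 8 dyaw -31.9
q [-0.27  0.73  0.86  1.9  -0.75  0.9   0.63] D [-6.500e+00 -2.627e+02  1.000e-01] tool [-0.2489  0.0839 -0.0103]
[[1.0, -0.031, 0.01, -0.001, 0.07], [1.0, -0.03, 0.013, -0.001, 0.07], [1.0, -0.029, 0.015, -0.001, 0.07], [1.0, -0.028, 0.017, -0.001, 0.07], [1.0, -0.027, 0.019, -0.001, 0.07], [1.0, -0.026, 0.02, -0.001, 0.07], [1.0, -0.024, 0.022, -0.001, 0.07], [1.0, -0.023, 0.024, -0.001, 0.07]]
```

Call:
send_rows --pt "1.0 -0.031 0.01 -0.002 0.06" --pt "1.0 -0.03 0.013 -0.002 0.06" --pt "1.0 -0.029 0.015 -0.002 0.06" --pt "1.0 -0.028 0.016 -0.002 0.06" --pt "1.0 -0.027 0.018 -0.002 0.06" --pt "1.0 -0.026 0.019 -0.002 0.06" --pt "1.0 -0.024 0.02 -0.001 0.06" --pt "1.0 -0.015 0.014 -0.001 0.06" --pt "1 0 0 0 0" --pt "1 0 0 0 0"

```text
clock: 32.62
eef_pos: [506.1, -410.9, 146.2]
tool_rot: [-3.089, -0.015, 0.707]
force: [-0.1, 0.7, -0.4]
width: 85.5
```

```bash
python3 w.py w14 526 -443 50 55 78 0;python3 plan.py 526 -443 120 42 1 30
```

```text
n 3297 z [67.5 69.7 70.8] rect [ 525.9 -443.4] [54.7 54.6] 22.0 circ [ 525.9 -443.6] 27.7
pos [ 505.7 -410.8  146.1] yaw 40.5 tilt rad/tan [-0.049  0.023] w 85.4 f [-0.2 -0.8 -0.3] t 32.67 n 2 dyaw 1.5
q [ 0.18  0.94  0.92  1.56 -0.81  1.13  0.45] D [ 20.3 -32.2 -26.1] tool [-0.0058  0.0391  0.024 ]
[[1.0, -0.003, 0.02, 0.012, -0.013], [1.0, -0.003, 0.019, 0.012, -0.013]]
```

View pics/w14.png

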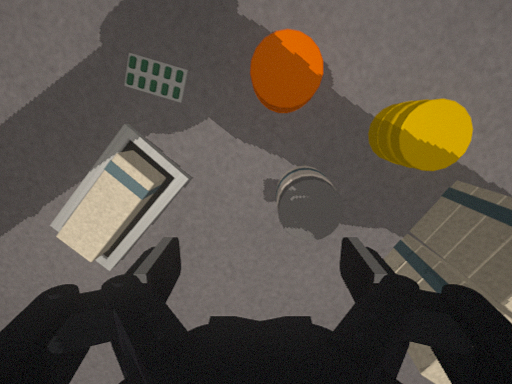

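The wrist view shows the large jar at (307,205), with orange at (287,70), yellow at (425,135) and the stock at lower right. The jar is at (526,-443.5). I'll centre over it.

Call:
send_rows --pt "1.0 -0.003 0.02 0.012 0" --pt "1.0 -0.003 0.019 0.012 0" --pt "1 0 0 0 0" --pt "1 0 0 0 0"

```text
clock: 33.0
eef_pos: [528.1, -436.7, 116.1]
tool_rot: [-3.082, -0.021, 0.713]
force: [0.3, 0.2, -0.2]
width: 85.4
```

```bash
python3 plan.py 526 -443.5 100 41 1 30
```

```text
pos [ 528.1 -436.7  116.1] yaw 40.9 tilt rad/tan [-0.055  0.03 ] w 85.4 f [ 0.3  0.2 -0.2] t 33.0 n 1 dyaw 0.1
q [ 0.24  1.01  0.89  1.46 -0.83  1.14  0.44] D [ -2.1  -6.8 -16.1] tool [-0.0064  0.0047  0.0157]
[[1.0, -0.006, 0.005, 0.016, -0.003]]
```

Call:
send_rows --pt "1.0 -0.007 0.005 0.012 0" --pt "1.0 0 0 0 0" --pt "1 0 0 0 0"

```text
clock: 33.25
eef_pos: [526.5, -440.7, 102.4]
tool_rot: [-3.08, -0.023, 0.717]
force: [0.2, -0.9, 0.1]
width: 85.3
```

```bash
python3 plan.py 526 -443.5 20 41 1 16
```

```text
pos [ 526.5 -440.7  102.4] yaw 41.1 tilt rad/tan [-0.057  0.032] w 85.3 f [ 0.2 -0.9  0.1] t 33.25 n 6 dyaw -0.1
q [ 0.25  1.03  0.88  1.46 -0.84  1.13  0.46] D [ -0.5  -2.8 -82.4] tool [-0.0041  0.0069  0.0821]
[[1.0, -0.001, 0.001, 0.014, 0.0], [1.0, -0.001, 0.001, 0.014, 0.0], [1.0, -0.001, 0.001, 0.014, 0.0], [1.0, -0.001, 0.001, 0.014, 0.0], [1.0, -0.001, 0.001, 0.014, 0.0], [1.0, -0.001, 0.001, 0.014, 0.0]]
```

Call:
send_rows --pt "1.0 -0.002 0.002 0.014 0" --pt "1.0 -0.001 0.002 0.014 0" --pt "1.0 -0.001 0.001 0.014 0" --pt "1.0 -0.001 0.001 0.014 0" --pt "1 0 0 0 0" --pt "1 0 0 0 0"

```text
clock: 33.75
eef_pos: [525.0, -443.2, 39.7]
tool_rot: [-3.078, -0.024, 0.717]
force: [0.3, 0.1, 0.8]
width: 85.6
```

```bash
python3 plan.py 526 -443.5 14 41 1 16
```

```text
pos [ 525.  -443.2   39.7] yaw 41.1 tilt rad/tan [-0.059  0.034] w 85.6 f [0.3 0.1 0.8] t 33.75 n 2 dyaw -0.1
q [ 0.27  1.1   0.83  1.48 -0.9   1.05  0.5 ] D [  1.   -0.3 -25.7] tool [-0.0001  0.0026  0.0256]
[[1.0, -0.0, 0.001, 0.013, 0.001], [1.0, -0.0, 0.001, 0.013, 0.001]]
```

Call:
send_rows --pt "1.0 0 0.001 0.013 0" --pt "1.0 0 0.001 0.011 0" --pt "1 0 0 0 0" --pt "0.6 0 0 0 0" --pt "0.3 0 0 0 0" --pt "0.1 0 0 0 0" --pt "-1 0 0 0 0" --pt "-1 0 0 0 0" --pt "-1 0 0 0 0"

```text
clock: 34.5
eef_pos: [526.9, -444.8, 15.3]
tool_rot: [-3.082, -0.024, 0.718]
force: [-0.6, 0.1, -2.3]
width: 57.0
```

```bash
python3 plan.py 526 -443.5 110 41 -1 16
```

```text
pos [ 526.9 -444.8   15.3] yaw 41.1 tilt rad/tan [-0.055  0.033] w 57.0 f [-0.6  0.1 -2.3] t 34.5 n 6 dyaw -0.1
q [ 0.28  1.13  0.81  1.48 -0.93  1.01  0.52] D [-0.9  1.3 94.7] tool [ 0.0025 -0.0072 -0.0944]
[[-1.0, 0.0, -0.001, -0.016, 0.0], [-1.0, 0.0, -0.001, -0.016, 0.0], [-1.0, 0.0, -0.001, -0.016, 0.0], [-1.0, 0.0, -0.001, -0.016, 0.0], [-1.0, 0.0, -0.001, -0.016, 0.0], [-1.0, 0.0, -0.001, -0.016, 0.0]]
```

Call:
send_rows --pt "-1.0 0 0 -0.01 0" --pt "-1.0 0 -0.001 -0.016 0" --pt "-1.0 0 -0.001 -0.02 0" --pt "-1.0 0 -0.002 -0.02 0" --pt "-1.0 0 -0.002 -0.025 0" --pt "-1.0 0 -0.001 -0.015 0" --pt "-1 0 0 0 0" --pt "-1 0 0 0 0"

```text
clock: 35.17
eef_pos: [523.6, -446.5, 132.5]
tool_rot: [-3.083, -0.024, 0.717]
force: [-0.4, 0.4, -1.9]
width: 56.8
```

```bash
python3 plan.py 655 -160 140 41 -1 28; python3 w.py w15 526 -443 50 155 190 0; python3 -c "
from h import *
p=get_image('side');cv2.imwrite('pics/s3.png',cv2.resize(p['image'][200:384,180:380],(652,600),interpolation=cv2.INTER_CUBIC))"
```

```text
pos [ 523.6 -446.5  132.5] yaw 41.1 tilt rad/tan [-0.054  0.032] w 56.8 f [-0.4  0.4 -1.9] t 35.17 n 12 dyaw -0.1
q [ 0.26  0.99  0.9   1.44 -0.82  1.17  0.45] D [131.4 286.5   7.5] tool [ 0.2874 -0.1295  0.0069]
[[-1.0, 0.024, -0.011, 0.001, 0.0], [-1.0, 0.024, -0.011, 0.001, 0.0], [-1.0, 0.024, -0.011, 0.001, 0.0], [-1.0, 0.024, -0.011, 0.001, 0.0], [-1.0, 0.024, -0.011, 0.001, 0.0], [-1.0, 0.024, -0.011, 0.001, 0.0], [-1.0, 0.024, -0.011, 0.001, 0.0], [-1.0, 0.024, -0.011, 0.001, 0.0], [-1.0, 0.024, -0.011, 0.001, 0.0], [-1.0, 0.024, -0.011, 0.001, 0.0], [-1.0, 0.024, -0.011, 0.001, 0.0], [-1.0, 0.024, -0.011, 0.001, 0.0]]
n 15776 z [162.2 188.4 189.7] rect [ 530.  -439.8] [39.  99.5] 41.4 circ [ 525.9 -443.1] 50.0
```

View pics/s3.png

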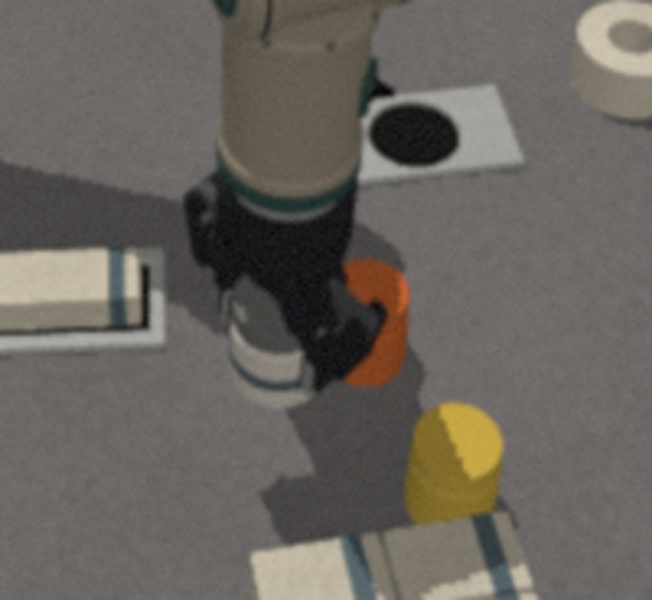

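The jar is held, at about (270,330) in the picture, and the orange jar is untouched. Now I'll carry it over to the large round nest.

Call:
send_rows --pt "-1.0 0.015 -0.007 -0.001 0" --pt "-1.0 0.024 -0.011 0 0" --pt "-1.0 0.024 -0.011 0 0" --pt "-1.0 0.024 -0.011 0 0" --pt "-1.0 0.024 -0.011 0 0" --pt "-1.0 0.024 -0.011 0 0" --pt "-1.0 0.024 -0.011 0 0" --pt "-1.0 0.024 -0.011 0 0" --pt "-1.0 0.024 -0.011 0 0" --pt "-1.0 0.024 -0.011 0 0" --pt "-1.0 0.02 -0.009 0 0" --pt "-1 0 0 0 0"

```text
clock: 36.27
eef_pos: [633.6, -178.8, 123.9]
tool_rot: [-3.052, -0.011, 0.709]
force: [1.5, 1.0, -1.9]
width: 57.3
```

```bash
python3 plan.py 665 -153 110 41 -1 25
```

```text
pos [ 633.6 -178.8  123.9] yaw 40.6 tilt rad/tan [-0.068  0.059] w 57.3 f [ 1.5  1.  -1.9] t 36.27 n 2 dyaw 0.4
q [-0.19  0.99  0.92  1.53 -0.86  1.16  0.08] D [ 31.4  25.8 -13.9] tool [0.0405 0.0021 0.0142]
[[-1.0, 0.02, 0.001, 0.007, -0.003], [-1.0, 0.02, 0.001, 0.007, -0.003]]
```

Call:
send_rows --pt "-1.0 0.018 0.001 0.007 0" --pt "-1.0 0.018 0.001 0.007 0" --pt "-1 0 0 0.015 0" --pt "-1 0 0 0.015 0" --pt "-1 0 0 0 0" --pt "-1 0 0 0 0"

```text
clock: 36.77
eef_pos: [655.2, -151.1, 69.2]
tool_rot: [-3.042, -0.003, 0.71]
force: [-0.3, -1.0, -0.2]
width: 57.3
```

```bash
python3 plan.py 665 -153 50 41 -1 16
```

```text
pos [ 655.2 -151.1   69.2] yaw 40.7 tilt rad/tan [-0.078  0.061] w 57.3 f [-0.3 -1.  -0.2] t 36.77 n 2 dyaw 0.3
q [-0.21  1.07  0.88  1.5  -0.91  1.12  0.05] D [  9.8  -1.9 -19.2] tool [0.0061 0.0097 0.0183]
[[-1.0, 0.003, 0.005, 0.009, -0.003], [-1.0, 0.003, 0.005, 0.009, -0.003]]
```

Call:
send_rows --pt "-1.0 0.003 0.006 0.01 0" --pt "-1.0 0.003 0.005 0.01 0" --pt "-1 0.001 0.001 0.012 0" --pt "-1 0 0 0 0" --pt "-1 0 0 0 0"

```text
clock: 37.18
eef_pos: [665.1, -157.9, 32.6]
tool_rot: [-3.043, -0.0, 0.704]
force: [0.0, -0.1, -1.2]
width: 56.7
```

```bash
python3 plan.py 666 -154 22 41 -1 16;python3 -c "
from h import *
p=get_image('side');cv2.imwrite('pics/s4.png',cv2.resize(p['image'][190:290,240:370],(780,600),interpolation=cv2.INTER_CUBIC))"
```

```text
pos [ 665.1 -157.9   32.6] yaw 40.4 tilt rad/tan [-0.079  0.059] w 56.7 f [ 0.  -0.1 -1.2] t 37.18 n 1 dyaw 0.6
q [-0.19  1.12  0.86  1.47 -0.94  1.09  0.05] D [  0.9   3.9 -10.6] tool [ 0.0032 -0.0013  0.0108]
[[-1.0, 0.003, -0.001, 0.011, -0.011]]
```

View pics/s4.png

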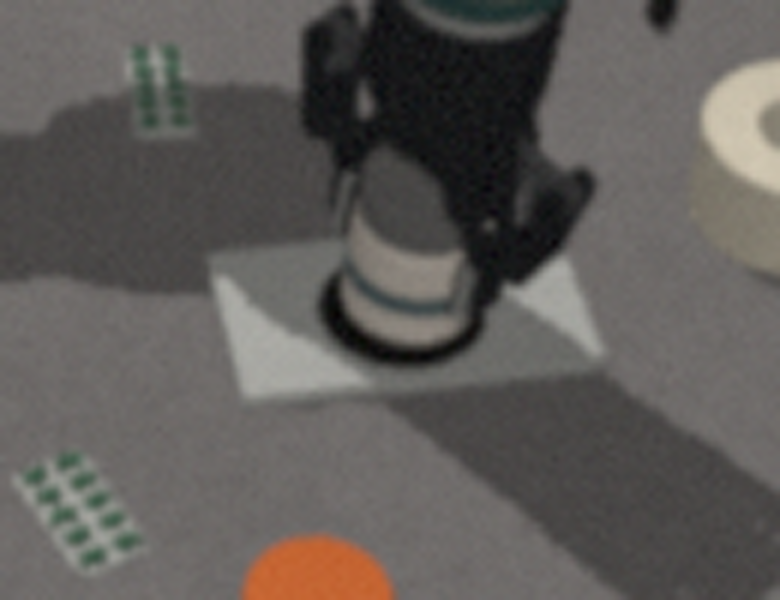

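The jar is over the recess at (405,300), leaning about 5° with the gripper. I'll centre it and lower until it touches.

Call:
send_rows --pt "-1.0 0.003 0 0.005 0" --pt "-1.0 0 0 0.003 0" --pt "-1 0 0 0 0" --pt "-1 0 0 0 0"

```text
clock: 37.57
eef_pos: [667.3, -155.0, 25.0]
tool_rot: [-3.043, -0.001, 0.704]
force: [0.8, 0.0, -0.6]
width: 56.9
```

```bash
python3 plan.py 666 -154 22 41 -1 16
```

```text
pos [ 667.3 -155.    25. ] yaw 40.4 tilt rad/tan [-0.078  0.059] w 56.9 f [ 0.8  0.  -0.6] t 37.57 n 1 dyaw 0.6
q [-0.19  1.13  0.85  1.47 -0.95  1.09  0.05] D [-1.3  1.  -3. ] tool [-0.0003 -0.0013  0.0031]
[[-1.0, -0.0, -0.001, 0.003, -0.011]]
```

Call:
send_rows --pt "-1.0 0 -0.001 0.002 0" --pt "-1.0 0 0 0.002 0" --pt "-1 0 0 0.001 0" --pt "-1 0 0 0 0"

```text
clock: 37.9
eef_pos: [666.7, -153.5, 20.6]
tool_rot: [-3.044, -0.002, 0.705]
force: [-0.2, -0.3, -1.8]
width: 56.7
```

```bash
python3 plan.py 666 -154 20 41 -1 16
```

```text
pos [ 666.7 -153.5   20.6] yaw 40.4 tilt rad/tan [-0.077  0.06 ] w 56.7 f [-0.2 -0.3 -1.8] t 37.9 n 1 dyaw 0.6
q [-0.19  1.14  0.85  1.47 -0.96  1.08  0.06] D [-0.7 -0.5 -0.6] tool [-0.0009 -0.      0.0006]
[[-1.0, -0.001, -0.0, 0.001, -0.011]]
```

Call:
send_rows --pt "-1.0 0 0 0.001 0" --pt "-1.0 0 0 0.001 0" --pt "-1 0 0 0 0"

```text
clock: 38.15
eef_pos: [666.7, -153.4, 18.8]
tool_rot: [-3.045, -0.002, 0.705]
force: [0.6, 0.2, -1.3]
width: 57.2
```

```bash
python3 plan.py 666 -154 20 41 -1 16
```

```text
pos [ 666.7 -153.4   18.8] yaw 40.4 tilt rad/tan [-0.076  0.06 ] w 57.2 f [ 0.6  0.2 -1.3] t 38.15 n 1 dyaw 0.6
q [-0.19  1.14  0.85  1.47 -0.96  1.07  0.06] D [-0.7 -0.6  1.2] tool [-0.0009 -0.0002 -0.0012]
[[-1.0, -0.001, -0.0, -0.001, -0.011]]
```

Call:
send_rows --pt "-1.0 0 0 0.001 0" --pt "-1.0 0 0 0.001 0" --pt "-1 0 0 0 0"

```text
clock: 38.4
eef_pos: [666.8, -153.6, 19.0]
tool_rot: [-3.045, -0.003, 0.705]
force: [1.2, -0.7, -1.4]
width: 56.9
```

```bash
python3 plan.py 666 -154 20 41 -1 16
```

```text
pos [ 666.8 -153.6   19. ] yaw 40.4 tilt rad/tan [-0.075  0.06 ] w 56.9 f [ 1.2 -0.7 -1.4] t 38.4 n 1 dyaw 0.6
q [-0.19  1.14  0.85  1.47 -0.96  1.07  0.06] D [-0.8 -0.4  1. ] tool [-0.0009 -0.0003 -0.001 ]
[[-1.0, -0.001, -0.0, -0.001, -0.011]]
```

Call:
send_rows --pt "0.3 0 0 0 0" --pt "0.4 0 0 0 0" --pt "0.5 0 0 0 0" --pt "0.7 0 0 0 0" --pt "1 0 0 0 0" --pt "1 0 0 0 0" --pt "1 0 0 0 0"

```text
clock: 38.98
eef_pos: [667.3, -154.0, 19.0]
tool_rot: [-3.046, -0.003, 0.705]
force: [-0.7, -0.7, 0.2]
width: 85.5
```

```bash
python3 plan.py 666 -154 130 41 1 16;python3 -c "
from h import *
p=get_image('side');cv2.imwrite('pics/s5.png',cv2.resize(p['image'][190:290,240:370],(780,600),interpolation=cv2.INTER_CUBIC))"
```

```text
pos [ 667.3 -154.    19. ] yaw 40.4 tilt rad/tan [-0.074  0.06 ] w 85.5 f [-0.7 -0.7  0.2] t 38.98 n 7 dyaw 0.6
q [-0.19  1.14  0.85  1.47 -0.96  1.07  0.06] D [ -1.3   0.  111. ] tool [-0.0006 -0.0114 -0.1105]
[[1.0, -0.0, -0.002, -0.016, -0.002], [1.0, -0.0, -0.002, -0.016, -0.002], [1.0, -0.0, -0.002, -0.016, -0.002], [1.0, -0.0, -0.002, -0.016, -0.002], [1.0, -0.0, -0.002, -0.016, -0.002], [1.0, -0.0, -0.002, -0.016, -0.002], [1.0, -0.0, -0.002, -0.016, -0.002]]
```

View pics/s5.png

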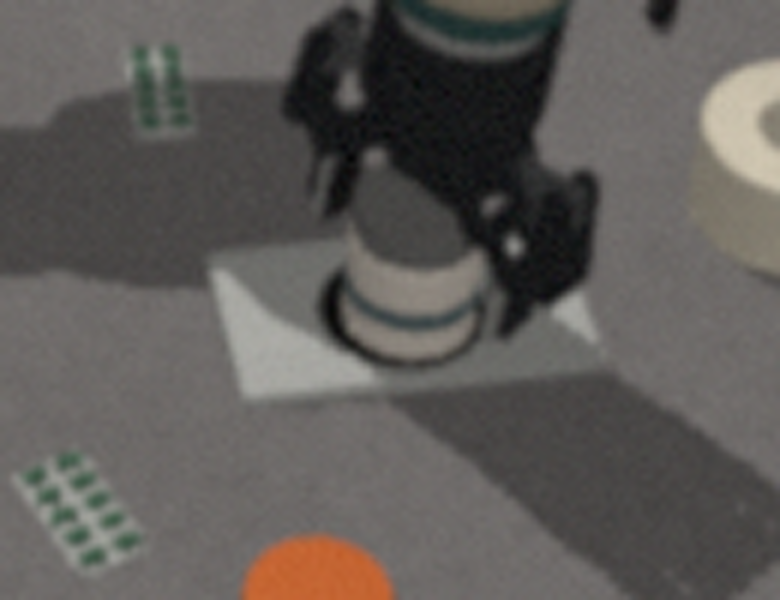

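Call:
send_rows --pt "1.0 0 -0.001 -0.01 0" --pt "1.0 0 -0.002 -0.016 0" --pt "1.0 0 -0.002 -0.018 0" --pt "1.0 0 -0.002 -0.02 0" --pt "1.0 0 -0.002 -0.02 0" --pt "1.0 0 -0.002 -0.025 0" --pt "1.0 0 -0.002 -0.025 0" --pt "1 0 0 0 0" --pt "1 0 0 0 0"

```text
clock: 39.78
eef_pos: [667.3, -156.3, 173.5]
tool_rot: [-3.054, -0.006, 0.703]
force: [0.4, 0.6, -0.9]
width: 85.3
```

```bash
python3 w.py w16 666 -153 50 60 82 0
python3 - <<'E'
from h import *
print(read_state()["eef_pos"])
p=get_image("top");cv2.imwrite("pics/t3.png",cv2.resize(p["image"][90:300,70:460],(780,420),interpolation=cv2.INTER_CUBIC))
p=get_image("side");cv2.imwrite("pics/s6.png",p["image"])
E
```

```text
n 2703 z [72.5 73.8 74.9] rect [ 667.2 -153.5] [54.7 54.5] 12.9 circ [ 666.9 -153.6] 27.7
[ 667.75074661 -156.89332815  174.18317932]
```

View pics/w16.png

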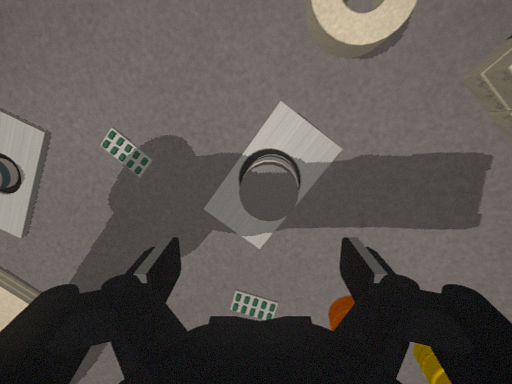

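View pics/s6.png

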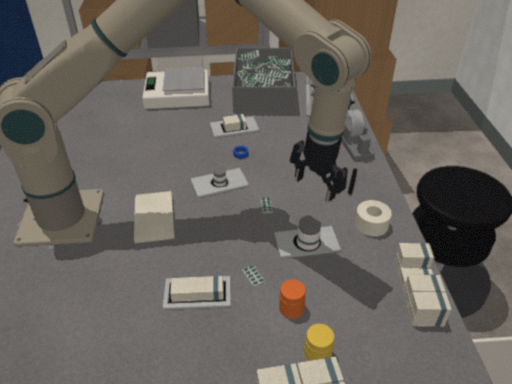

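View pics/t3.png

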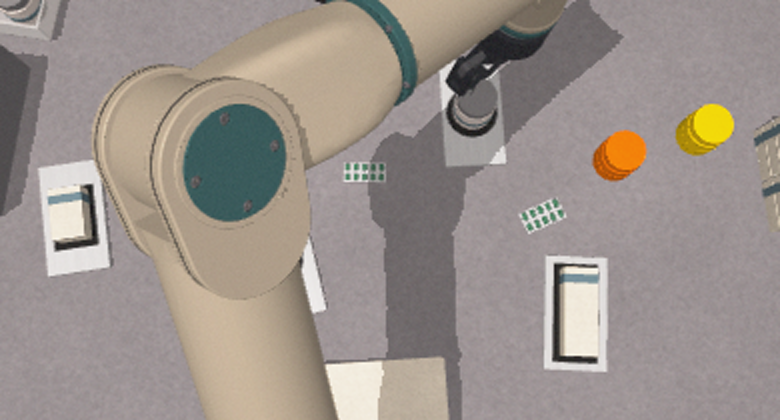

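All four packs are in place: in the side view the short carton is at (234,122), the small jar at (219,178), the large jar at (308,235) and the long carton at (197,289). The gripper is open and about 90 mm above the nearest jar lid.

```bash
python3 -c "
from cell import *
print(finish_job(), read_state()['clock'])"
```

```text
the job is handed in; nothing more can be done
the job is handed in; nothing more can be done
```

All four packs are in their matching nest plates, let go and standing or lying as asked. I handed the job in at about 40 s of the 99 s allowed; it reports no verdict.

These are the wrist-camera measurements taken just after each release, with the recess centres taken from the first top-camera picture:

| Pack | Measured centre (mm) | Recess centre (mm) | Top height (mm) | Expected height (mm) |
|---|---|---|---|---|
| Long carton | (380, -297) | (381, -295) | 35.8 | 36 |
| Short carton | (504, 408) | (504, 408) | 35.8 | 36 |
| Small jar | (445, 110) | (445, 111) | 49.7 | 50 |
| Large jar | (667, -154) | (666, -153) | 73.8 | 74 |

- **Final pictures:** the side view shows all four seated. The arm hid the small jar from the top camera, so the side view is the last check on that one. The orange and yellow jars look undisturbed.
- **Tool tilt:** the tool picked up an unwanted lean of up to about 7° while moving. I took most of it out with two stretches to the outer reach limit; an earlier try at the inner limit did not work.
- **Lean at release:** the cartons, and the large jar by about 5°, leaned slightly in the gripper as they were set down. All settled flat or upright once released.
- **Joint ranges:** a few joints sat at or very near the end of their range during these moves. No reading showed a joint beyond its range.

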